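Tip a tray of used sample bottles into the bottle hopper

ROBOT

A 7-joint arm with a two-finger parallel gripper is mounted at the origin on the work surface; the furniture and walls round the work are solid. World frame = base frame: x ahead of the robot, y to its left, z up, the work surface at z = 0. Lengths are in m, angles in rad, forces in N, time in s.
With the tool pointing down it reaches from about 0.425 to 1.025 m from the base axis. Payload 9.4 kg.
Tool frame: the origin (TCP) lies at the very end of the fingers, on their centre line; the grasp point (between the pads) lies env.hold_point_z behind it (env.hold_point_z is the distance from the TCP to the grasp point, in m); z points along the fingers, y is the line along which they close (so a half turn about z gives the same grasp; the last joint's range is limited). The gripper opens to 93 mm and grips with 3 to 60 N. Pads are 15 mm wide; open, the fingers measure 128 mm over their backs; the gripper's body (75 mm by 188 mm) begins 65 mm behind the grasp point.
Start: joints at [1.06, 0.599, -0.003, 1.599, 0.002, 0.943, -0.08], TCP at [0.305, -0.658, 0.191] pointing down, gripper open.
Joint ranges: [-2.57, 2.57], [-0.35, 1.97], [-1.29, 1.29], [0.11, 2.56], [-1.05, 4.19], [0.11, 1.86], [-2.63, 2.63]. Speed limits (rad/s): [2.22, 2.22, 3.01, 3.01, 3.14, 3.14, 3.14].

INTERFACE

Orientations are given as a unit quaternion [x, y, z, w].
In Python, from cell import status, vision, env gives the robot as it stands.
- The arm moves only by the tool jog_arm, never from a script. Its argument "deltas" is a list of rows, each an object with "offset": the shift along the tool's x, y, z normalised to -1 to 1, where 1 is 3 cm, a list of three; "rotation": the turn, a rotation vector about the tool's x, y, z normalised to -1 to 1, where 1 is 45 degrees, a list of three. A call has 1 to 20 rows; each row shifts and turns the commanded pose from where the row before left it, along the tool's axes as they then stand; what a row does not reach is not made up. A row lasts 1/8 s, in which the tool goes at most 62.5 mm and 10.7 degrees, less where a joint would pass 70% of its speed; a pose out of reach is approached as far as the arm can. A call with a number of a shift or a turn outside -1 to 1 is refused whole. A call with a gripper value outside its range is refused whole. "gripper" is the opening, from 0 (shut) to 1 (fully open), set as the call begins (left out, the last holds). The fingers move at their own pace and stop on an object; the grip force is fixed at half the most. Time passes only in rows, so rows that do not move let the fingers close. It gives the time, the measured TCP pose, the force, the opening and the grip force at its end, in the units of the state.
- status.sense(): the state, without advancing time (a new reading comes with each control period).
- vision.snapshot(name): name is "scene" or "side" or "wrist"; returns a dict with "color" (400x640x3 uint8, red, green, blue), "intrinsics" (3x3 intrinsics, pixels), "pose" (4x4, takes a point from camera to world coordinates); the wrist camera has in their place "tool_from_camera" (4x4, takes a point from camera to tool coordinates, whose origin is the TCP and whose axes are the flange's). Camera axes: x right, y down, z forward; pixel columns grow to the right and rows downward; lengths in m; the calibration is good to about 2 mm. A picture is of the moment at which its call begins: read the wrist's pose just before it. There is no depth.
- env.close_job(): hands the job in; it is judged then, once.
The state is a dict: "time_s": time; "joint_pos": joint angles; "dq": joint speeds; "tau": joint torques, N m; "eef_pos": TCP position; "tool_rot": TCP orientation; "wrist_force": force on the tool from outside, world axes, zero at the start; "moment": the same for the moment, N m; "finger_gap": opening from 0.0 (shut) to 1.0 (fully open); "finger_force": force on a finger pad.
Only numpy, scipy, OpenCV 4.12 (cv2) and the standard library are available. Lean on these libraries where they do the work, as an engineer would, in place of code of your own. Each camera call takes 0.05 s, during which the arm holds its last target. There are 200 camera calls.

TASK

Carry the tray of used sample bottles by its swinging bail, without spilling any, and set it down on the hopper's blue tipping frame: its two brass pivot pins in the open V-saddles, its rear end on the rest bar, then let go of it. Take it again by the black handle at its rear end, tip it up about the pins until all four bottles have gone into the hopper, lower the empty tray back level onto the frame and let go. Leave the other things on the bench where they stand.

Things in the scene. Friction and masses are not known exactly. Their poses are not given: they have to be found in the camera images.
- tray: Open stainless steel tipping tray: pan 208 mm long (flat floor 172 mm inside, then a spout 35 mm long that rises 15 degrees, open at its end), 90 mm wide (84 inside), walls 46 mm high, sheet 3 mm; 0.5 kg empty. Origin: centre of the underside of the flat floor; x points to the spout (pour direction), y across, z up. Starts on the bench.
- tray_pins (a point): Point midway between the tray's two brass pivot pins, on their common axis (80 mm in x and 12 mm in z from the tray's origin). The pins are 10 mm thick, run along the tray's y and stick out of both sides, to 72 mm either side of the middle.
- bail (a joint): The tray's swinging bail (steel wire hoop over it): 0 upright, positive leaning to the spout, stops at -0.7 and 0.7 rad. Its hinge lies 80 mm above the tray's underside, 4 mm behind its origin, above the full tray's centre of mass, and is slightly stiff: the bail stays where it is left, yet the tray hangs about level from it.
- bail_grip (a point): Middle of the red sleeve (16 mm thick, 64 mm long) on the bail's crossbar, 70 mm from the bail's hinge; the sleeve runs along the tray's y. Grip it across, along the tray's x, from above.
- tip_handle: Black flat handle fixed to the outside of the tray's rear wall: sticks out 64 mm along the tray's -x, 20 mm wide (along the tray's y), 14 mm thick. Origin in the rear wall's outer face, 89 mm behind and 32 mm above the tray's origin.
- handle_grip (a point): Where to grip the black handle: 38 mm behind the rear wall, in the handle's middle; it lies 207 mm behind and 20 mm above the pivot pins' axis. Gripped across its 20 mm width it can turn between the fingers while the tray tips.
- hopper: Fixed steel hopper with a blue tipping frame before it. Origin on the bench under the saddles; x in the pour direction (from frame to hopper), z up. Mouth: x -31 to 163 mm, y -98 to 98 mm; side walls 150 mm high, front wall (under the spout) 111, back wall 187, floor at 16 mm. Frame reaches back to x -165 mm; its cheeks at y -59 and 59 mm are 8 mm thick.
- saddle (a point): Midway between the two V-saddles, 130 mm above the bench: tray_pins lies here when seated. Each V opens upward at 90 degrees, 45 mm wide at its mouth, 16 mm above this point; the tray has 10 mm play to each side between the cheeks. The rest bar lies 140 mm behind. The seated tray is level, its underside 118 mm above the bench, its axes parallel to the hopper's.
- hopper_floor (a point): Middle of the hopper's flat floor, 16 mm above the bench.
- bottle_1_mid (a point): Middle of used sample bottle 1 (white, amber band, white cap; 40 mm thick, 83 mm long, 70 g). The four bottles start lying lengthwise in the tray in two rows. They begin to slide on the steel at a slope of 25 to 36 degrees; tipped to 70 degrees the tray empties surely.
- bottle_2_mid (a point): Middle of used sample bottle 2 (white, amber band, white cap; 40 mm thick, 83 mm long, 70 g). The four bottles start lying lengthwise in the tray in two rows. They begin to slide on the steel at a slope of 25 to 36 degrees; tipped to 70 degrees the tray empties surely.
- bottle_3_mid (a point): Middle of used sample bottle 3 (white, amber band, white cap; 40 mm thick, 83 mm long, 70 g). The four bottles start lying lengthwise in the tray in two rows. They begin to slide on the steel at a slope of 25 to 36 degrees; tipped to 70 degrees the tray empties surely.
- bottle_4_mid (a point): Middle of used sample bottle 4 (white, amber band, white cap; 40 mm thick, 83 mm long, 70 g). The four bottles start lying lengthwise in the tray in two rows. They begin to slide on the steel at a slope of 25 to 36 degrees; tipped to 70 degrees the tray empties surely.
- jar_amber: Bystander: small brown jar with blue cap, 47 mm thick, 86 mm high, origin under its base.
- small_bottle: Bystander: small white bottle, 42 mm thick, 88 mm high, origin under its base.

How it is judged:
On the way, in this order (a step that is already met when the one before it is completed fails the run):
1. The tray hangs clear of the bench, held at the sleeve of its bail (height (world z) of tray above 0.04 m and distance between the grasp point and bail_grip below 0.045 m), for 0.2 s.
2. The full tray stands on the tipping frame, pins in the saddles, level, let go of, all four bottles in it (x of tray_pins in the frame of hopper between -0.01 and 0.01 m and y of tray_pins in the frame of hopper between -0.016 and 0.016 m and z of tray_pins in the frame of hopper below 0.138 m and angle between tray's own z axis and vertical below 0.08 rad and contact force between the fingers and tray below 0.1 N and distance between each of bottle_1_mid, bottle_2_mid, bottle_3_mid, bottle_4_mid and tray below 0.1 m), for 0.2 s.
3. The tray, held by its black handle, is tipped up by more than 46 degrees with its pins in the saddles (angle between tray's own z axis and vertical above 0.8 rad and distance between tray_pins and saddle below 0.022 m and contact force between the fingers and tip_handle above 0.3 N), for 0.1 s.
At the end, for the whole second after the job is handed in: All four bottles lie inside the hopper (their middles within its walls and less than 115 mm above the bench); the tray is back on the frame, let go and at rest: its pins seated in the saddles within 10 mm along the pour direction, 16 mm sideways and 8 mm in height, tilted less than 4.5 degrees (x of tray_pins in the frame of hopper between -0.01 and 0.01 m and y of tray_pins in the frame of hopper between -0.016 and 0.016 m and z of tray_pins in the frame of hopper below 0.138 m and angle between tray's own z axis and vertical below 0.08 rad and contact force between the fingers and tray below 0.1 N and linear speed of tray below 0.02 m/s and x of bottle_1_mid in the frame of hopper between -0.03 and 0.163 m and y of bottle_1_mid in the frame of hopper between -0.1 and 0.1 m and z of each of bottle_1_mid, bottle_2_mid, bottle_3_mid, bottle_4_mid in the frame of hopper below 0.115 m and x of bottle_2_mid in the frame of hopper between -0.03 and 0.163 m and y of bottle_2_mid in the frame of hopper between -0.1 and 0.1 m and x of bottle_3_mid in the frame of hopper between -0.03 and 0.163 m and y of bottle_3_mid in the frame of hopper between -0.1 and 0.1 m and x of bottle_4_mid in the frame of hopper between -0.03 and 0.163 m and y of bottle_4_mid in the frame of hopper between -0.1 and 0.1 m); the robot touches nothing.
It fails at once if The amber jar is shifted by more than 40 mm or tipped over (distance of jar_amber from where it was at the start of the episode above 0.04 m or angle between jar_amber's own z axis and vertical above 0.5 rad).
It fails at once if The small white bottle is shifted by more than 40 mm or tipped over (distance of small_bottle from where it was at the start of the episode above 0.04 m or angle between small_bottle's own z axis and vertical above 0.5 rad).
It also fails if it takes over 72 s, if anything falls off the work surface, if the arm or the gripper's body presses on something with over 40 N, if the wrist force passes 120 N, or if a joint passes its speed limit or range.

## Working session

There is one attempt and no reset: what is moved stays moved. The work goes in short steps, Python scripts to look and compute and a tool call to move; the robot and the scene stay as the last step left them, time stands still between calls to the robot, and variables do not carry over. Pictures are saved under pics/ and viewed, at most 10 in all, crops included, and the job is handed in when it is done.

Besides the shell and the picture viewer there is one more tool, called after ">>>" as name(argument=value, ...), one argument or row to a line, values as JSON. jog_arm: Moves the arm, as the interface text tells. Scaled input: -1 to 1 covers 3 cm each way for a shift and 45 degrees each way for a turn. Its arguments: {"type":"object","properties":{"deltas":{"type":"array"},"gripper":{"type":"number"}},"required":["deltas"]}

```bash
ls; mkdir -p pics
python3 - <<'E'
from cell import status, vision, env
import cv2,numpy as np
print(status.sense(), env.hold_point_z)
np.set_printoptions(precision=4,suppress=True)
for n in ["scene","side"]:
    s=vision.snapshot(n); cv2.imwrite(f"pics/{n}0.png",s["color"][:,:,::-1]); print(n,s["intrinsics"],s["pose"])
    np.savez(f"{n}.npz",**s)
E
```

```text
pics
{'time_s': 0.0, 'joint_pos': array([ 1.06032217,  0.60012118, -0.00255047,  1.60010743,  0.00182631,
        0.94290395, -0.07977558]), 'dq': array([ 0.00029331,  0.0006703 ,  0.00029058,  0.00075699,  0.00212157,
       -0.00136542, -0.00085924]), 'tau': array([-9.01010062e-04, -7.65065718e+01,  1.49726216e+00, -2.52351612e+01,
       -5.23795397e-02,  1.69722800e-02,  1.21164326e-04]), 'eef_pos': array([ 0.30447528, -0.65739266,  0.19057077]), 'tool_rot': array([ 9.76560535e-01,  2.15241561e-01, -2.41983004e-04, -7.29965394e-04]), 'wrist_force': array([ 0.16561947, -0.23014989,  0.4245496 ]), 'moment': array([-0.00612709, -0.00822704, -0.01158821]), 'finger_force': 0.0, 'finger_gap': 1.0047585125000786} 0.0188
scene [[511.0331   0.     320.5634]
 [  0.     511.0331 210.5786]
 [  0.       0.       1.    ]] [[ 0.6105  0.4928 -0.6199  1.2926]
 [ 0.7916 -0.4031  0.4592 -0.6451]
 [-0.0236 -0.7711 -0.6362  0.9097]
 [ 0.      0.      0.      1.    ]]
side [[506.0676   0.     306.2099]
 [  0.     506.0676 196.9254]
 [  0.       0.       1.    ]] [[ 0.3614  0.8186 -0.4465  1.0611]
 [ 0.9324 -0.3173  0.1731 -0.2667]
 [ 0.     -0.4789 -0.8779  1.2037]
 [ 0.      0.      0.      1.    ]]
```

View pics/scene0.png

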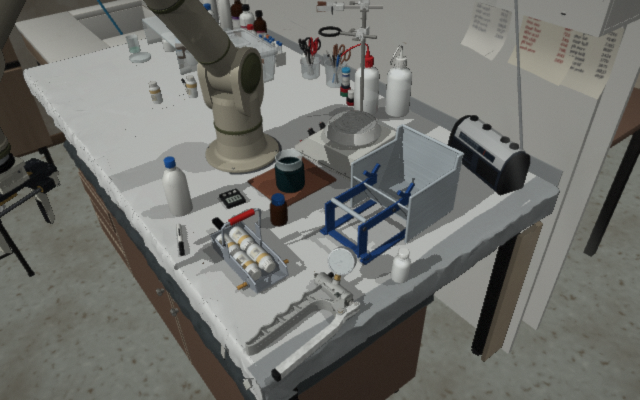

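View pics/side0.png

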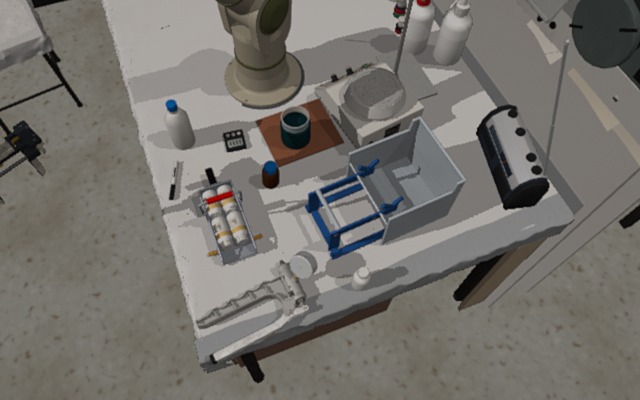

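The scene picture shows the tray at about (245,255), with the red sleeve at (242,216), and the blue frame at (370,215). The side picture shows the handle at (211,175), sleeve at (219,198), brass pins at (212,253) and (258,237), and blue saddles at about (372,167) and (393,205). Next I enlarge these areas and measure the colour blobs.

```bash
cat > h.py <<'E'
import numpy as np,cv2
def cam(n): 
    s=np.load(n+".npz"); return s["color"],s["intrinsics"],s["pose"]
def ray(K,P,px):
    d=P[:3,:3]@np.linalg.inv(K)@np.array([px[0],px[1],1.]); return P[:3,3],d/np.linalg.norm(d)
def plane(K,P,px,z):
    o,d=ray(K,P,px); return o+d*(z-o[2])/d[2]
def tri(rays):
    A=sum(np.eye(3)-np.outer(d,d) for o,d in rays); b=sum((np.eye(3)-np.outer(d,d))@o for o,d in rays)
    X=np.linalg.solve(A,b); return X,[np.linalg.norm((np.eye(3)-np.outer(d,d))@(X-o)) for o,d in rays]
def proj(K,P,X):
    c=K@(P[:3,:3].T@(np.asarray(X)-P[:3,3])); return c[:2]/c[2]
def mask(img,name):
    h=cv2.cvtColor(img,cv2.COLOR_RGB2HSV); H,S,V=[h[...,i].astype(int) for i in range(3)]
    return {"red":((H<6)|(H>174))&(S>170)&(V>90),"blue":(H>105)&(H<125)&(S>130)&(V>40),"brass":(H>8)&(H<24)&(S>100)&(V>90)}[name].astype(np.uint8)
def blobs(m,amin=12):
    n,l,s,c=cv2.connectedComponentsWithStats(m,connectivity=8)
    return [(c[i].round(1).tolist(),s[i].tolist()) for i in range(1,n) if s[i,4]>=amin]
E
python3 - <<'E'
from h import *
np.set_printoptions(precision=4,suppress=True)
for n in ["scene","side"]:
    im,K,P=cam(n)
    for c in ["red","blue","brass"]:
        print(n,c,[b for b in blobs(mask(im,c)) if 150<b[0][0]<480 and 140<b[0][1]<320])
im,_,_=cam("side")
cv2.imwrite("pics/s1.png",cv2.resize(im[150:270,195:415,::-1],None,fx=3.6,fy=3.6,interpolation=cv2.INTER_CUBIC))
im,_,_=cam("scene")
cv2.imwrite("pics/s2.png",cv2.resize(im[155:300,205:425,::-1],None,fx=3.6,fy=3.6,interpolation=cv2.INTER_CUBIC))
E
```

```text
scene red [([241.4, 215.9], [229, 209, 25, 16, 127])]
scene blue [([169.1, 161.9], [164, 157, 11, 11, 99]), ([359.8, 185.1], [336, 164, 44, 38, 393]), ([363.6, 228.1], [320, 183, 94, 81, 1573]), ([277.6, 199.3], [272, 193, 13, 13, 131]), ([364.4, 206.2], [354, 200, 21, 13, 108])]
scene brass [([263.9, 180.0], [252, 169, 23, 30, 183]), ([290.3, 195.2], [285, 193, 13, 6, 36]), ([242.2, 238.4], [239, 236, 9, 8, 18]), ([260.3, 257.0], [257, 254, 9, 9, 23]), ([246.9, 263.6], [244, 261, 8, 7, 19]), ([336.0, 277.0], [334, 275, 5, 5, 15]), ([241.4, 285.4], [237, 282, 10, 8, 34])]
side red [([219.2, 197.1], [206, 191, 27, 13, 138])]
side blue [([352.2, 176.4], [320, 159, 59, 34, 359]), ([343.5, 192.8], [325, 184, 38, 19, 221]), ([345.4, 226.3], [305, 192, 98, 67, 1282])]
side brass [([227.0, 200.8], [222, 198, 12, 8, 43]), ([213.0, 205.5], [208, 203, 12, 7, 45]), ([237.4, 228.5], [232, 226, 13, 8, 46]), ([222.9, 233.4], [217, 231, 13, 7, 43]), ([257.6, 236.6], [254, 234, 9, 6, 27]), ([212.6, 252.7], [208, 250, 10, 6, 30])]
```

View pics/s1.png

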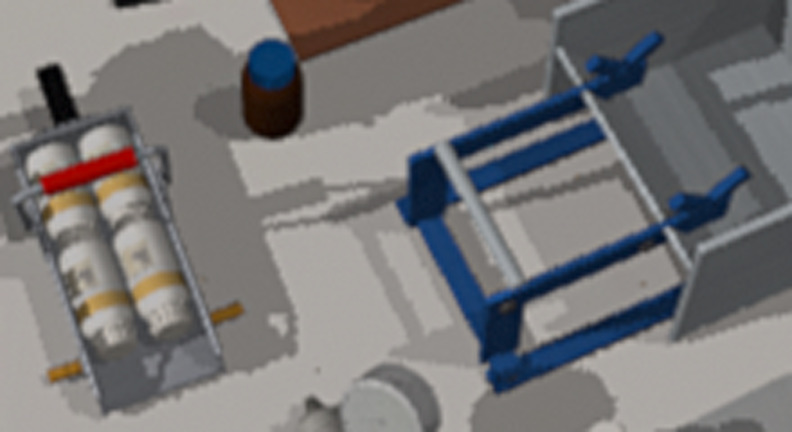

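View pics/s2.png

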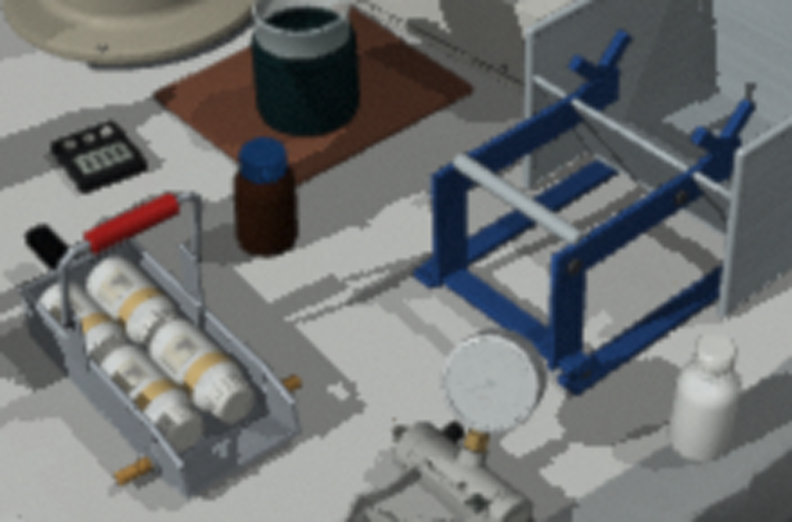

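The crops resolve the sleeve, the brass pins, the jar and the blue V-saddles (tips in side crop about (592,70)/(655,38) and (672,203)/(742,172); in scene crop about (577,65)/(625,37) and (700,137)/(748,107)). The bail leans back towards the handle.

Run:
```python
from h import *
np.set_printoptions(precision=4,suppress=True)
A,KA,PA=cam("scene"); B,KB,PB=cam("side")
a=lambda x,y:(x/3.6+205-.36,y/3.6+155-.36)
b=lambda x,y:(x/3.6+195-.36,y/3.6+150-.36)
T=lambda p,q: tri([ray(KA,PA,p),ray(KB,PB,q)])
print("sleeve",T((241.4,215.9),(219.2,197.1)))
for nm,p,q in [("pinL",(241.4,285.4),(212.6,252.7)),("pinR",a(290,383),(257.6,236.6))]:
    print(nm,T(p,q),plane(KA,PA,p,.012),plane(KB,PB,q,.012))
print("handle tip side z.04",plane(KB,PB,b(48,70),.037), "scene",plane(KA,PA,a(40,232),.037))
# sleeve ends
for n,K,P,im in [("scene",KA,PA,A),("side",KB,PB,B)]:
    ys,xs=np.nonzero(mask(im,"red")[150:300,150:300]); pts=np.c_[xs+150,ys+150].astype(float); r=cv2.minAreaRect(pts.astype(np.float32)); print(n,r)
for nm,p,q in [("farL",a(577,65),b(592,70)),("farR",a(625,37),b(655,38)),("nearL",a(700,137),b(672,203)),("nearR",a(748,107),b(742,172)),("jarcap",a(263,150),b(271,55)),
   ("barfar",a(460,160),b(442,148)),("barnear",a(575,237),b(517,282))]:
    X,e=T(p,q); print(nm,X,e[0])
print("smallbottle base",plane(KA,PA,a(703,450),0))
```

```text
sleeve (array([ 0.4516, -0.2513,  0.1505]), [np.float64(0.0002488516835293458), np.float64(0.00024885168352926115)])
pinL (array([ 0.5191, -0.3107,  0.012 ]), [np.float64(0.00016005845625348321), np.float64(0.00016005845625344418)]) [ 0.519  -0.3108  0.012 ] [ 0.5193 -0.3106  0.012 ]
pinR (array([ 0.5236, -0.1898,  0.0207]), [np.float64(0.0016448212130568437), np.float64(0.001644821213056923)]) [ 0.5176 -0.1845  0.012 ] [ 0.5182 -0.1903  0.012 ]
handle tip side z.04 [ 0.2916 -0.2536  0.037 ] scene [ 0.2942 -0.252   0.037 ]
scene ((241.5, 216.00001525878906), (4.919349193572998, 25.938386917114258), 63.43495178222656)
side ((219.0500030517578, 197.14999389648438), (5.375871658325195, 26.563129425048828), 71.56504821777344)
farL [0.4949 0.0924 0.1415] 0.0001895989261895402
farR [0.4863 0.1455 0.1384] 0.0010586526620986014
nearL [0.609  0.1009 0.1405] 0.0016642397803336277
nearR [0.6022 0.1556 0.136 ] 0.0009494409928840095
jarcap [ 0.3677 -0.0996  0.0825] 5.5052315831173125e-05
barfar [ 0.5005 -0.0199  0.1141] 0.0002733227294889194
barnear [ 0.6117 -0.0111  0.1124] 0.0003571342583858331
smallbottle base [0.732 0.    0.   ]
```

Run:
```python
from h import *
A,KA,PA=cam("scene"); B,KB,PB=cam("side")
print(tri([ray(KA,PA,(169,160)),ray(KB,PB,(171,104))]))
```

```text
(array([ 0.15116349, -0.29001558,  0.16702572]), [np.float64(6.585712114801889e-05), np.float64(6.585712114786601e-05)])
```

>>> jog_arm(
  deltas=[
    {"offset": [0, 0, -1], "rotation": [0, 0, 0]},
    {"offset": [0, 0, -1], "rotation": [0, 0, 0]},
    {"offset": [0, 0, -1], "rotation": [0, 0, 0]},
    {"offset": [0, 0, -1], "rotation": [0, 0, 0]},
    {"offset": [0, 0, -1], "rotation": [0, 0, 0]},
    {"offset": [0, 0, -1], "rotation": [0, 0, 0]},
  ],
)

```text
time_s: 0.85
eef_pos: [0.3046, -0.6576, 0.3719]
tool_rot: [0.977, 0.215, -0.0, -0.0]
wrist_force: [0.0, -0.0, 0.0]
finger_gap: 1.0
finger_force: 0.0
```

>>> jog_arm(
  deltas=[
    {"offset": [0.85, -0.85, 0], "rotation": [0, 0, 0]},
    {"offset": [0.85, -0.85, 0], "rotation": [0, 0, 0]},
    {"offset": [0.85, -0.85, 0], "rotation": [0, 0, 0]},
    {"offset": [0.85, -0.85, 0], "rotation": [0, 0, 0]},
    {"offset": [0.85, -0.85, 0], "rotation": [0, 0, 0]},
    {"offset": [0.85, -0.85, 0], "rotation": [0, 0, 0]},
    {"offset": [0.85, -0.85, 0], "rotation": [0, 0, 0]},
    {"offset": [0.85, -0.85, 0], "rotation": [0, 0, 0]},
    {"offset": [0.85, -0.85, 0], "rotation": [0, 0, 0]},
    {"offset": [0.85, -0.85, 0], "rotation": [0, 0, 0]},
    {"offset": [0.85, -0.85, 0], "rotation": [0, 0, 0]},
    {"offset": [0.85, -0.85, 0], "rotation": [0, 0, -0.21]},
    {"offset": [0, 0, 0], "rotation": [0, 0, -0.21]},
    {"offset": [0, 0, 0], "rotation": [0, 0, -0.21]},
    {"offset": [0, 0, 0], "rotation": [0, 0, -0.21]},
    {"offset": [0, 0, 0], "rotation": [0, 0, -0.21]},
    {"offset": [0, 0, 0], "rotation": [0, 0, -0.21]},
    {"offset": [0, 0, 0], "rotation": [0, 0, -0.18]},
    {"offset": [0, 0, 0], "rotation": [0, 0, 0]},
    {"offset": [0, 0, 0], "rotation": [0, 0, 0]},
  ],
)

```text
time_s: 3.35
eef_pos: [0.4536, -0.2516, 0.3713]
tool_rot: [0.71, 0.704, -0.0, -0.0]
wrist_force: [0.9, 0.3, -0.4]
finger_gap: 1.001
finger_force: 0.0
```

```bash
cat > w.py <<'E'
import sys,numpy as np,cv2
from cell import status, vision
from scipy.spatial.transform import Rotation as R
def wrist(name):
    s=status.sense(); T=np.eye(4); T[:3,:3]=R.from_quat(s["tool_rot"]).as_matrix(); T[:3,3]=s["eef_pos"]
    w=vision.snapshot("wrist"); P=T@w["tool_from_camera"]
    np.savez(name+".npz",color=w["color"],intrinsics=w["intrinsics"],pose=P); cv2.imwrite(f"pics/{name}.png",w["color"][:,:,::-1])
    print(s["eef_pos"],s["tool_rot"],s["joint_pos"]); print(P); return w["color"],w["intrinsics"],P
E
python3 - <<'E'
from w import *; from h import *
np.set_printoptions(precision=4,suppress=True)
im,K,P=wrist("w1")
for c in ["red","brass","blue"]: print(c,blobs(mask(im,c),30))
E
```

```text
[ 0.4536 -0.2516  0.3713] [ 0.7104  0.7038 -0.0001 -0.0002] [ 0.6593  0.1917 -0.3178  1.8067  0.0652  1.1537  0.3113]
[[ 0.9999 -0.0102 -0.0041  0.4551]
 [-0.011  -0.9594 -0.282  -0.1728]
 [-0.001   0.282  -0.9594  0.5634]
 [ 0.      0.      0.      1.    ]]
red [([318.4, 170.4], [314, 151, 10, 41, 339])]
brass [([235.4, 40.6], [212, 14, 39, 45, 581]), ([162.9, 43.6], [154, 34, 22, 20, 127]), ([354.7, 125.9], [353, 120, 4, 13, 40]), ([294.7, 149.6], [292, 141, 7, 18, 98]), ([340.6, 148.8], [338, 140, 6, 18, 103]), ([295.7, 169.4], [293, 161, 6, 18, 92]), ([340.6, 168.4], [338, 160, 6, 17, 89]), ([353.5, 188.4], [352, 185, 4, 8, 31])]
blue [([335.9, 20.4], [330, 0, 17, 41, 409]), ([377.7, 25.3], [347, 0, 66, 36, 818]), ([419.8, 2.7], [417, 0, 9, 8, 44]), ([426.9, 19.1], [413, 0, 25, 34, 145]), ([267.4, 69.8], [257, 58, 22, 24, 363]), ([116.0, 200.9], [106, 192, 24, 19, 252])]
```

View pics/w1.png

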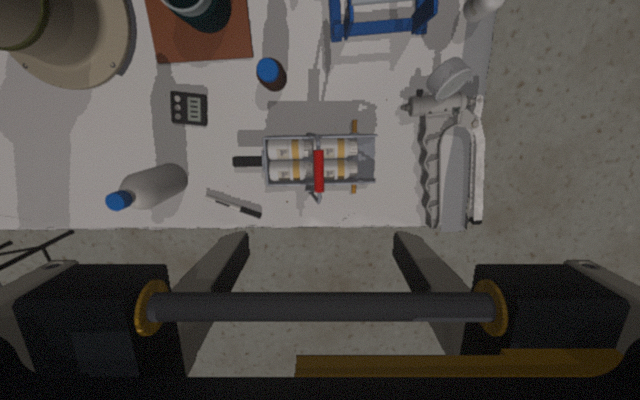

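The wrist view shows the tray below: sleeve (318,170), pins (354.7,126) and (353.5,188), handle tip at (233,160). I'll combine this with the other views.

Run:
```python
from h import *
np.set_printoptions(precision=4,suppress=True)
C=[cam("scene"),cam("side"),cam("w1")]
def t(*p): return tri([ray(c[1],c[2],q) for c,q in zip(C,p) if q])
print("sleeve",t((241.4,215.9),(219.2,197.1),(318.4,170.4)), t((241.4,215.9),None,(318.4,170.4)),t(None,(219.2,197.1),(318.4,170.4)))
K,P=C[2][1:]
for px in [(354.7,125.9),(353.5,188.4)]: print("pin",plane(K,P,px,.012))
print("handle tip",plane(K,P,(233,160.5),.032))
im=C[2][0]; g=cv2.cvtColor(im,cv2.COLOR_RGB2GRAY).astype(int)
print(g[160,228:272]); print(g[145,368:385]); print(g[130:195,248])
```

```text
sleeve (array([ 0.4503, -0.2505,  0.1488]), [np.float64(0.00025521270759673353), np.float64(0.0009520867257684569), np.float64(0.0008902659992689947)]) (array([ 0.4502, -0.25  ,  0.1488]), [np.float64(0.0004207325781119468), np.float64(0.0004207325781120002)]) (array([ 0.4501, -0.2506,  0.1478]), [np.float64(0.0008670718438567272), np.float64(0.000867071843856713)])
pin [ 0.5191 -0.19    0.012 ]
pin [ 0.5195 -0.3126  0.012 ]
handle tip [ 0.2873 -0.2505  0.032 ]
[143 142 148 138  92  49  36  35  39  36  39  32  44  37  35  39  39  37
  42  32  40  36  42  38  40  35  43  35  42  37  39  37  41  57  99 109
 108 111  97  69  50  49  68  75]
[108 113 107 107 107 110 114 135 143 144 141 145 139 142 145 143 145]
[110 107 104 105 105 108 104 105 104 108 104 106 104 105 108 105 119 140
 144 144 142 143 144 144 142 130  67  33  38  32  40  38  33  38  37  42
  83 119 129 124 127 122 131 138 146 144 142 140 141 143 142 143 140 141
 143 141 140 143 141 143 146 141 143 140 146]
```

>>> jog_arm(
  deltas=[
    {"offset": [0.03, 0, 0], "rotation": [0.138, 0, 0]},
    {"offset": [0, 0, 0], "rotation": [0.138, 0, 0]},
    {"offset": [0, 0.187, 0.989], "rotation": [0, 0, 0]},
    {"offset": [0, 0.187, 0.989], "rotation": [0, 0, 0]},
    {"offset": [0, 0.187, 0.989], "rotation": [0, 0, 0]},
    {"offset": [0, 0.187, 0.989], "rotation": [0, 0, 0]},
    {"offset": [0, 0.187, 0.989], "rotation": [0, 0, 0]},
    {"offset": [0, 0.187, 0.989], "rotation": [0, 0, 0]},
    {"offset": [0, 0.14, 0.74], "rotation": [0, 0, 0]},
    {"offset": [0, 0.14, 0.74], "rotation": [0, 0, 0]},
    {"offset": [0, 0.094, 0.494], "rotation": [0, 0, 0]},
    {"offset": [0, 0, 0], "rotation": [0, 0, 0]},
    {"offset": [0, 0, 0], "rotation": [0, 0, 0]},
  ],
)

```text
time_s: 5.03
eef_pos: [0.447, -0.2507, 0.1306]
tool_rot: [0.705, 0.701, -0.076, -0.076]
wrist_force: [0.2, 0.1, -0.2]
finger_gap: 1.001
finger_force: 0.0
```

>>> jog_arm(
  deltas=[
    {"offset": [0, 0, 0], "rotation": [0, 0, 0]},
    {"offset": [0, 0, 0], "rotation": [0, 0, 0]},
    {"offset": [0, 0, 0], "rotation": [0, 0, 0]},
    {"offset": [0, 0, 0], "rotation": [0, 0, 0]},
    {"offset": [0, 0, 0], "rotation": [0, 0, 0]},
    {"offset": [0, 0, 0], "rotation": [0, 0, 0]},
    {"offset": [0, 0, 0], "rotation": [0, 0, 0]},
    {"offset": [0, 0, 0], "rotation": [0, 0, 0]},
  ],
  gripper=0,
)

```text
time_s: 6.02
eef_pos: [0.4466, -0.2506, 0.1301]
tool_rot: [0.705, 0.701, -0.076, -0.077]
wrist_force: [0.2, 0.3, -0.1]
finger_gap: 0.189
finger_force: 0.0
```

>>> jog_arm(
  deltas=[
    {"offset": [0, 0, 0], "rotation": [0, 0, 0]},
    {"offset": [0, 0, 0], "rotation": [0, 0, 0]},
    {"offset": [0, 0, 0], "rotation": [0, 0, 0]},
    {"offset": [0, 0, 0], "rotation": [0, 0, 0]},
    {"offset": [0, 0, 0], "rotation": [0, 0, 0]},
  ],
)

```text
time_s: 6.65
eef_pos: [0.4466, -0.2506, 0.1301]
tool_rot: [0.705, 0.701, -0.076, -0.077]
wrist_force: [0.2, 0.8, 1.0]
finger_gap: 0.005
finger_force: 0.0
```

>>> jog_arm(
  deltas=[
    {"offset": [0, -0.092, 0], "rotation": [-0.069, 0, 0]},
    {"offset": [0, -0.092, 0], "rotation": [-0.069, 0, 0]},
    {"offset": [0, -0.092, 0], "rotation": [-0.069, 0, 0]},
    {"offset": [0, -0.092, 0], "rotation": [-0.069, 0, 0]},
    {"offset": [0, 0, 0], "rotation": [0, 0, 0]},
    {"offset": [0, 0, 0], "rotation": [0, 0, 0]},
  ],
)

```text
time_s: 7.4
eef_pos: [0.4363, -0.2507, 0.1317]
tool_rot: [0.709, 0.705, -0.0, -0.0]
wrist_force: [-0.4, -0.2, -0.1]
finger_gap: 0.002
finger_force: 0.0
```

>>> jog_arm(
  deltas=[
    {"offset": [0, 0, -0.1], "rotation": [0, 0, 0]},
    {"offset": [0, 0, -0.1], "rotation": [0, 0, 0]},
    {"offset": [0, 0, -0.1], "rotation": [0, 0, 0]},
    {"offset": [0, 0, -0.2], "rotation": [0, 0, 0]},
    {"offset": [0, 0, -0.3], "rotation": [0, 0, 0]},
    {"offset": [0, 0, -0.5], "rotation": [0, 0, 0]},
    {"offset": [0, 0, -0.6], "rotation": [0, 0, 0]},
    {"offset": [0, 0, -0.6], "rotation": [0, 0, 0]},
    {"offset": [0, 0, -0.6], "rotation": [0, 0, 0]},
    {"offset": [0, 0, -0.6], "rotation": [0, 0, 0]},
    {"offset": [0, 0, -0.6], "rotation": [0, 0, 0]},
    {"offset": [0, 0, -0.6], "rotation": [0, 0, 0]},
    {"offset": [0, 0, -0.6], "rotation": [0, 0, 0]},
    {"offset": [0, 0, -0.6], "rotation": [0, 0, 0]},
    {"offset": [0, 0, -0.4], "rotation": [0, 0, 0]},
    {"offset": [0, 0, -0.2], "rotation": [0, 0, 0]},
    {"offset": [0, 0, 0], "rotation": [0, 0, 0]},
    {"offset": [0, 0, 0], "rotation": [0, 0, 0]},
  ],
)

```text
time_s: 9.65
eef_pos: [0.4354, -0.2504, 0.332]
tool_rot: [0.709, 0.705, -0.0, -0.0]
wrist_force: [-0.6, -0.4, -0.2]
finger_gap: 0.005
finger_force: 0.0
```

Run:
```python
from cell import vision,status
import cv2,numpy as np
for n in ["scene","side"]:
    s=vision.snapshot(n); np.savez(n+"1.npz",**s)
    if n=="side": cv2.imwrite("pics/lift.png",cv2.resize(s["color"][130:290,150:420,::-1],None,fx=2.8,fy=2.8))
```

```text
(no output)
```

View pics/lift.png

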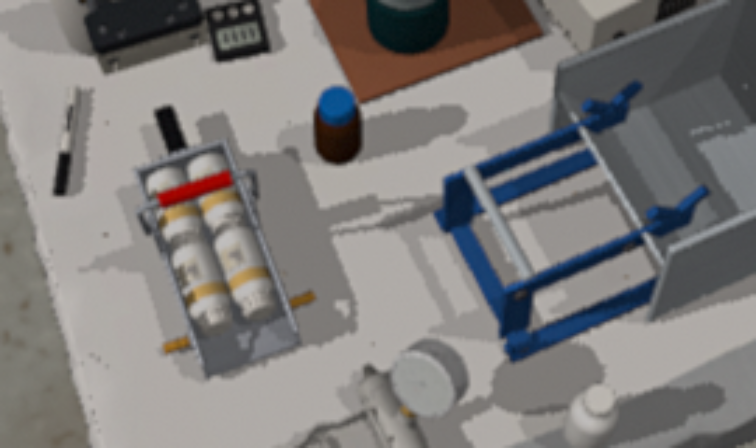

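The fingers closed fully, so the sleeve was missed: in the picture the tray still stands on the bench with the sleeve at crop (196,187). I'll re-measure it and check why.

Run:
```python
from w import *; from h import *
np.set_printoptions(precision=4,suppress=True)
im,K,P=wrist("w2")
L=[]
for n in ["scene1","side1","w2"]:
    c=cam(n); b=[b for b in blobs(mask(c[0],"red"),60) if 150<b[0][0]<480 and 100<b[0][1]<320]; print(n,b)
    L.append(ray(c[1],c[2],b[0][0]))
print(tri(L[:2]),tri(L),tri(L[1:]))
for b in blobs(mask(im,"brass"),20):
    if 330<b[0][0]<380: print(b,plane(K,P,b[0],.012))
s=status.sense(); print(s["finger_gap"],s["joint_pos"])
```

```text
[ 0.4354 -0.2504  0.332 ] [ 0.7092  0.705  -0.0001 -0.0005] [ 0.7324  0.2034 -0.3907  1.896   0.0881  1.0599  0.2997]
[[ 1.     -0.0069 -0.0037  0.4368]
 [-0.0077 -0.9595 -0.2816 -0.1717]
 [-0.0017  0.2816 -0.9595  0.5242]
 [ 0.      0.      0.      1.    ]]
scene1 [([241.3, 216.1], [229, 210, 25, 15, 121])]
side1 [([219.2, 197.1], [206, 191, 27, 13, 138])]
w2 [([331.8, 176.9], [327, 155, 10, 45, 420])]
(array([ 0.451 , -0.2513,  0.1495]), [np.float64(0.00021580435043050487), np.float64(0.00021580435043048012)]) (array([ 0.4505, -0.2508,  0.1488]), [np.float64(9.175727344348522e-05), np.float64(0.0006199089420269053), np.float64(0.0006693489794469877)]) (array([ 0.4505, -0.2508,  0.1486]), [np.float64(0.0006403735305360125), np.float64(0.0006403735305360722)])
([367.8, 127.2], [366, 121, 4, 14, 40]) [ 0.5192 -0.1897  0.012 ]
([353.0, 152.0], [350, 142, 7, 20, 123]) [ 0.4941 -0.2331  0.012 ]
([352.5, 172.6], [350, 164, 6, 18, 106]) [ 0.4941 -0.2709  0.012 ]
([365.3, 194.5], [363, 191, 5, 8, 33]) [ 0.5193 -0.3132  0.012 ]
0.004920147566666685 [ 0.7324  0.2033 -0.3907  1.8959  0.0881  1.06    0.2998]
```

View pics/w2.png

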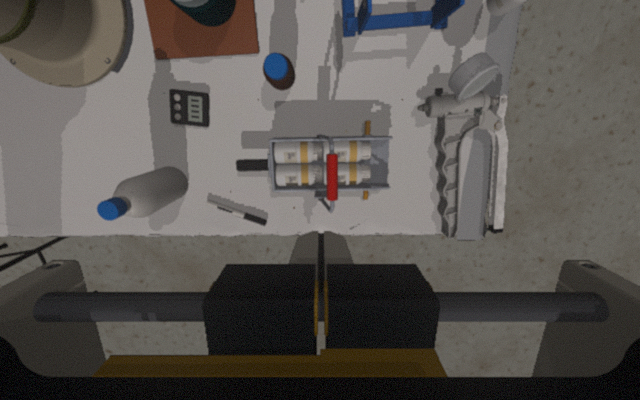

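Run:
```python
from h import *; from cell import status
np.set_printoptions(precision=4,suppress=True)
im,K,P=cam("w2"); p=np.array([.4354,-.2504,.332])
for dz in (0,.0188,.05): print(dz,proj(K,P,p+[0,0,dz]))
for n in("scene1","side1"):
    c=cam(n); print(n,proj(c[1],c[2],p)); x,y=proj(c[1],c[2],p).astype(int)
im,K,P=cam("w1"); q=np.array([.4536,-.2516,.3713]); 
for g in(-.0465,.0465): print(proj(K,P,q+[g,0,0]))
c=cam("scene1"); d=cam("side1")
A=np.vstack if 0 else None
cv2.imwrite("pics/both.png",np.hstack([cv2.resize(c[0][60:260,140:340],(400,400)),cv2.resize(d[0][60:260,120:320],(400,400))])[:,:,::-1])
from scipy.spatial.transform import Rotation as R
```

```text
0 [320.0482 228.3602]
0.0188 [319.9419 239.0203]
0.05 [319.7122 262.0644]
scene1 [227.2275 146.231 ]
side1 [204.2625 148.6576]
[256.9598 229.0411]
[383.276  227.8024]
```

View pics/both.png

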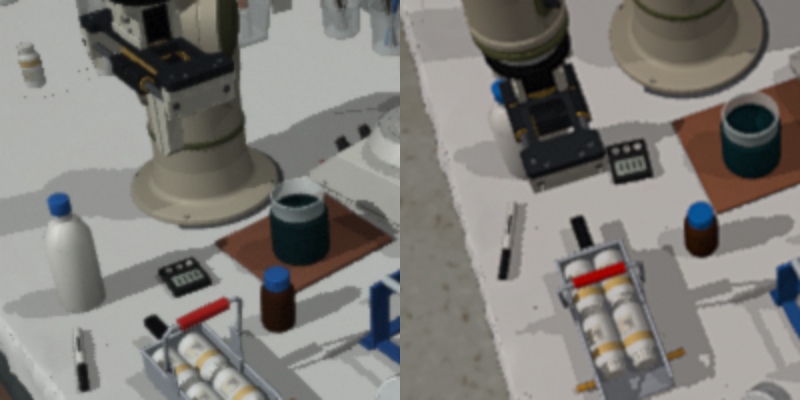

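The fingertip appears at about (225,136) in the scene view, but the reported TCP projects to (227,146). The real fingertips therefore seem to end short of the reported TCP, which would explain closing above the sleeve. I'll quantify this numerically.

Run:
```python
from h import *; from cell import status,env
np.set_printoptions(precision=4,suppress=True,linewidth=250)
print([a for a in dir(env) if a[0]!='_'],[a for a in dir(status) if a[0]!='_'])
for n,xs,ys in (("scene1",range(212,240,2),range(118,156,2)),("w2",range(300,342,3),range(222,262,2)),):
    g=cv2.cvtColor(cam(n)[0],cv2.COLOR_RGB2GRAY); print(n,list(xs))
    for y in ys: print(y,g[y,list(xs)])
_,K,P=cam("w2")
p=np.array([.4354,-.2504,.332])
print([proj(K,P,p+[0,.0075,dz]).round(1).tolist() for dz in(0,.01,.02,.03,.04)])
_,K,P=cam("scene1"); print([proj(K,P,p+[0,dy,dz]).round(1).tolist() for dz in(0,.01,.02,.03) for dy in(-.0075,.0075)])
```

```text
['Unreachable', 'close_job', 'hold_point_z'] ['sense']
scene1 [212, 214, 216, 218, 220, 222, 224, 226, 228, 230, 232, 234, 236, 238]
118 [174 121 143 121 145 125 104  83  81  91  91  93  89  90]
120 [175 120 141 121 142 139  86  74  84  93 102  99  91  89]
122 [172  93 129 139 141 144  79  78  83  92 102  99  93  90]
124 [173  84 111 143 141 142  82  78  84  86 101 100  96  92]
126 [176 101  88 143 122 144  87  84  86  84 101 100  97  91]
128 [177 163  65 138 112 145  92  84  84  85 102 101  98  92]
130 [178 175 108 137 121 145  96  82  83  85 101 100  96  90]
132 [177 176 125 128 129 141 111  86  85  85  65  63  61  56]
134 [176 176 136 118 139 139 136  84  76  61  54  56  49  42]
136 [176 177 146 115 124 140 109  67  86 106 104 102  96  91]
138 [176 176 146 116 118 119 109 114 112 110 108 102  99  96]
140 [173 129 114 114 118 119 118 116 114 110 107 106 101  95]
142 [121 110 111 122 119 119 118 117 114 112 108 106 101  97]
144 [111 112 113 121 126 126 118 117 116 114 109 105 102  98]
146 [115 114 117 123 128 128 128 127 123 118 111 109 104 102]
148 [116 120 119 124 127 129 127 127 
[... 852 characters left out ...]
 73 68 66]
242 [67 73 66 69 71 67 48 22 63 74 69 72 69 69]
244 [71 71 70 65 72 69 48 28 63 66 72 65 73 69]
246 [69 72 72 66 67 69 44 30 59 73 74 67 72 68]
248 [70 66 70 66 70 72 45 23 60 70 69 73 64 63]
250 [71 71 72 68 63 71 42 28 50 68 69 67 69 69]
252 [71 69 71 70 69 69 38 28 52 67 66 72 70 69]
254 [71 68 66 69 64 71 33 28 58 73 64 66 68 67]
256 [70 65 68 71 71 70 33 24 55 68 65 66 65 69]
258 [57 61 59 61 62 60 27 24 46 60 60 64 60 59]
260 [59 57 61 57 55 63 29 20 36 63 59 62 59 59]
[[320.0, 218.8], [319.9, 223.8], [319.8, 229.3], [319.8, 235.5], [319.7, 242.3]]
[[224.1, 147.5], [230.3, 145.0], [223.4, 143.4], [229.7, 141.0], [222.7, 139.3], [229.0, 136.9], [222.0, 135.1], [228.4, 132.7]]
```

Both views put the real fingertips about 23 mm behind the reported TCP, so the fingers closed just above the sleeve. I'll go about 21 mm deeper.

>>> jog_arm(
  deltas=[
    {"offset": [0, 0, 0], "rotation": [0.138, 0, 0]},
    {"offset": [0, 0, 0], "rotation": [0.138, 0, 0]},
    {"offset": [0, 0, 0], "rotation": [0, 0, 0]},
    {"offset": [0, 0, 0], "rotation": [0, 0, 0]},
    {"offset": [0, 0.2, 0.8], "rotation": [0, 0, 0]},
    {"offset": [0, 0.2, 0.8], "rotation": [0, 0, 0]},
    {"offset": [0, 0.2, 0.8], "rotation": [0, 0, 0]},
    {"offset": [0, 0.2, 0.8], "rotation": [0, 0, 0]},
    {"offset": [0, 0.2, 0.8], "rotation": [0, 0, 0]},
    {"offset": [0, 0.2, 0.8], "rotation": [0, 0, 0]},
    {"offset": [0, 0.2, 0.8], "rotation": [0, 0, 0]},
    {"offset": [0, 0.2, 0.8], "rotation": [0, 0, 0]},
    {"offset": [0, 0.1, 0.4], "rotation": [0, 0, 0]},
    {"offset": [0, 0.1, 0.4], "rotation": [0, 0, 0]},
    {"offset": [0, 0, 0], "rotation": [0, 0, 0]},
  ],
  gripper=1,
)

```text
time_s: 11.68
eef_pos: [0.4417, -0.2506, 0.1098]
tool_rot: [0.705, 0.701, -0.076, -0.077]
wrist_force: [-0.8, 0.0, -0.3]
finger_gap: 0.995
finger_force: 0.0
```

>>> jog_arm(
  deltas=[
    {"offset": [0, 0, 0], "rotation": [0, 0, 0]},
    {"offset": [0, 0, 0], "rotation": [0, 0, 0]},
    {"offset": [0, 0, 0], "rotation": [0, 0, 0]},
    {"offset": [0, 0, 0], "rotation": [0, 0, 0]},
    {"offset": [0, 0, 0], "rotation": [0, 0, 0]},
    {"offset": [0, 0, 0], "rotation": [0, 0, 0]},
    {"offset": [0, 0, 0], "rotation": [0, 0, 0]},
    {"offset": [0, 0, 0], "rotation": [0, 0, 0]},
    {"offset": [0, 0, 0], "rotation": [0, 0, 0]},
    {"offset": [0, 0, 0], "rotation": [0, 0, 0]},
  ],
  gripper=0,
)

```text
time_s: 12.92
eef_pos: [0.4419, -0.2506, 0.11]
tool_rot: [0.705, 0.701, -0.076, -0.077]
wrist_force: [0.3, -0.2, 0.1]
finger_gap: 0.167
finger_force: 30.0
```

>>> jog_arm(
  deltas=[
    {"offset": [0, -0.054, 0], "rotation": [-0.069, 0, 0]},
    {"offset": [0, -0.054, 0], "rotation": [-0.069, 0, 0]},
    {"offset": [0, -0.054, 0], "rotation": [-0.069, 0, 0]},
    {"offset": [0, -0.054, 0], "rotation": [-0.069, 0, 0]},
    {"offset": [0, 0, 0], "rotation": [0, 0, 0]},
    {"offset": [0, 0, 0], "rotation": [0, 0, 0]},
  ],
)

```text
time_s: 13.68
eef_pos: [0.4353, -0.2508, 0.1108]
tool_rot: [0.709, 0.705, -0.001, -0.001]
wrist_force: [-1.9, -1.5, 0.1]
finger_gap: 0.163
finger_force: 30.0
```

>>> jog_arm(
  deltas=[
    {"offset": [0, 0, -0.1], "rotation": [0, 0, 0]},
    {"offset": [0, 0, -0.1], "rotation": [0, 0, 0]},
    {"offset": [0, 0, -0.1], "rotation": [0, 0, 0]},
    {"offset": [0, 0, -0.2], "rotation": [0, 0, 0]},
    {"offset": [0, 0, -0.2], "rotation": [0, 0, 0]},
    {"offset": [0, 0, -0.3], "rotation": [0, 0, 0]},
    {"offset": [0, 0, 0], "rotation": [0, 0, 0]},
    {"offset": [0, 0, 0], "rotation": [0, 0, 0]},
  ],
)

```text
time_s: 14.68
eef_pos: [0.4354, -0.2506, 0.1409]
tool_rot: [0.709, 0.705, -0.0, 0.0]
wrist_force: [-1.1, 0.2, -7.5]
finger_gap: 0.163
finger_force: 30.0
```

>>> jog_arm(
  deltas=[
    {"offset": [0, 0, -0.2], "rotation": [0, 0, 0]},
    {"offset": [0, 0, -0.4], "rotation": [0, 0, 0]},
    {"offset": [0, 0, -0.6], "rotation": [0, 0, 0]},
    {"offset": [0, 0, -0.6], "rotation": [0, 0, 0]},
    {"offset": [0, 0, -0.6], "rotation": [0, 0, 0]},
    {"offset": [0, 0, -0.6], "rotation": [0, 0, 0]},
    {"offset": [0, 0, -0.6], "rotation": [0, 0, 0]},
    {"offset": [0, 0, -0.6], "rotation": [0, 0, 0]},
    {"offset": [0, 0, -0.6], "rotation": [0, 0, 0]},
    {"offset": [0, 0, -0.6], "rotation": [0, 0, 0]},
    {"offset": [0, 0, -0.6], "rotation": [0, 0, 0]},
    {"offset": [0, 0, -0.4], "rotation": [0, 0, 0]},
    {"offset": [0, 0, -0.2], "rotation": [0, 0, 0]},
  ],
)

```text
time_s: 16.3
eef_pos: [0.4354, -0.2504, 0.3396]
tool_rot: [0.709, 0.705, 0.0, 0.0]
wrist_force: [0.7, 0.1, -8.3]
finger_gap: 0.164
finger_force: 30.0
```

>>> jog_arm(
  deltas=[
    {"offset": [0.15, 0.06, 0], "rotation": [0, 0, 0]},
    {"offset": [0.375, 0.15, 0], "rotation": [0, 0, 0]},
    {"offset": [0.6, 0.24, 0], "rotation": [0, 0, 0]},
    {"offset": [0.75, 0.3, 0], "rotation": [0, 0, 0]},
    {"offset": [0.75, 0.3, 0], "rotation": [0, 0, 0]},
    {"offset": [0.75, 0.3, 0], "rotation": [0, 0, 0]},
    {"offset": [0.75, 0.3, 0], "rotation": [0, 0, 0]},
    {"offset": [0.75, 0.3, 0], "rotation": [0, 0, 0]},
    {"offset": [0.75, 0.3, 0], "rotation": [0, 0, 0]},
    {"offset": [0.75, 0.3, 0], "rotation": [0, 0, 0]},
    {"offset": [0.75, 0.3, 0], "rotation": [0, 0, 0]},
    {"offset": [0.75, 0.3, 0], "rotation": [0, 0, 0]},
    {"offset": [0.75, 0.3, 0], "rotation": [0, 0, 0]},
    {"offset": [0.6, 0.24, 0], "rotation": [0, 0, 0]},
    {"offset": [0.375, 0.15, 0], "rotation": [0, 0, 0]},
    {"offset": [0.15, 0.06, 0], "rotation": [0, 0, 0]},
    {"offset": [0, 0, 0], "rotation": [0, 0, 0]},
  ],
)

```text
time_s: 18.42
eef_pos: [0.5541, 0.0411, 0.3386]
tool_rot: [0.709, 0.705, -0.0, -0.0]
wrist_force: [-0.1, -0.0, -9.0]
finger_gap: 0.161
finger_force: 30.0
```

>>> jog_arm(
  deltas=[
    {"offset": [0, 0, 0], "rotation": [0, 0, -0.05]},
    {"offset": [0, 0, 0], "rotation": [0, 0, -0.1]},
    {"offset": [0, 0, 0], "rotation": [0, 0, -0.15]},
    {"offset": [0, 0, 0], "rotation": [0, 0, -0.15]},
    {"offset": [0, 0, 0], "rotation": [0, 0, -0.15]},
    {"offset": [0, 0, 0], "rotation": [0, 0, -0.15]},
    {"offset": [0, 0, 0], "rotation": [0, 0, -0.15]},
    {"offset": [0, 0, 0], "rotation": [0, 0, -0.15]},
    {"offset": [0, 0, 0], "rotation": [0, 0, -0.15]},
    {"offset": [0, 0, 0], "rotation": [0, 0, -0.15]},
    {"offset": [0, 0, 0], "rotation": [0, 0, -0.15]},
    {"offset": [0, 0, 0], "rotation": [0, 0, -0.15]},
    {"offset": [0, 0, 0], "rotation": [0, 0, -0.15]},
    {"offset": [0, 0, 0], "rotation": [0, 0, -0.15]},
    {"offset": [0, 0, 0], "rotation": [0, 0, -0.1]},
    {"offset": [0, 0, 0], "rotation": [0, 0, -0.05]},
    {"offset": [0, 0, 0], "rotation": [0, 0, 0]},
    {"offset": [0, 0, 0], "rotation": [0, 0, 0]},
  ],
)

```text
time_s: 20.68
eef_pos: [0.5543, 0.041, 0.3389]
tool_rot: [-0.036, 0.999, -0.0, 0.0]
wrist_force: [-1.3, -0.3, -8.1]
finger_gap: 0.163
finger_force: 30.0
```

Run:
```python
from cell import vision,status
from h import *
from scipy.spatial.transform import Rotation as R
np.set_printoptions(precision=4,suppress=True)
C=[]; s=status.sense(); p=s["eef_pos"]; print(p,R.from_quat(s["tool_rot"]).as_matrix(),s["wrist_force"])
for n in ["scene","side"]:
    v=vision.snapshot(n); np.savez(n+"2.npz",**v); C.append(cam(n+"2"))
x=np.array([-.078,.997,0])
for n,c in zip(("scene","side"),C):
    print(n,"pred pins",proj(c[1],c[2],p+[0,0,-.098]+.084*x),[b for b in blobs(mask(c[0],"brass"),8) if 280<b[0][0]<480 and 60<b[0][1]<280],"red",[b for b in blobs(mask(c[0],"red"),30) if 280<b[0][0]<480 and 40<b[0][1]<280])
cv2.imwrite("pics/carry.png",np.hstack([cv2.resize(C[0][0][80:280,280:480],(400,400)),cv2.resize(C[1][0][80:280,270:470],(400,400))])[:,:,::-1])
```

```text
[0.5543 0.041  0.3389] [[-0.9975 -0.0713  0.    ]
 [-0.0713  0.9975 -0.0002]
 [-0.     -0.0002 -1.    ]] [-1.2894 -0.2653 -8.1401]
scene pred pins [390.7476 144.0145] [([377.3, 136.4], [375, 135, 5, 4, 11]), ([390.3, 143.4], [388, 142, 5, 4, 11]), ([353.9, 151.1], [350, 147, 8, 9, 25]), ([409.0, 155.9], [405, 153, 9, 7, 28]), ([364.6, 155.9], [362, 154, 6, 5, 14]), ([298.9, 194.2], [285, 185, 35, 19, 175]), ([335.9, 277.1], [334, 275, 4, 5, 14])] red [([374.7, 107.8], [370, 104, 11, 9, 57])]
side pred pins [385.6971 159.9916] [([307.9, 110.8], [302, 103, 12, 19, 52]), ([282.8, 141.8], [259, 112, 71, 54, 1111]), ([376.4, 160.4], [369, 147, 16, 26, 108]), ([341.7, 173.5], [333, 161, 18, 26, 128]), ([397.5, 182.0], [394, 177, 8, 11, 44]), ([294.5, 276.5], [293, 275, 4, 4, 8])] red [([362.1, 143.8], [358, 135, 11, 17, 88])]
```

View pics/carry.png

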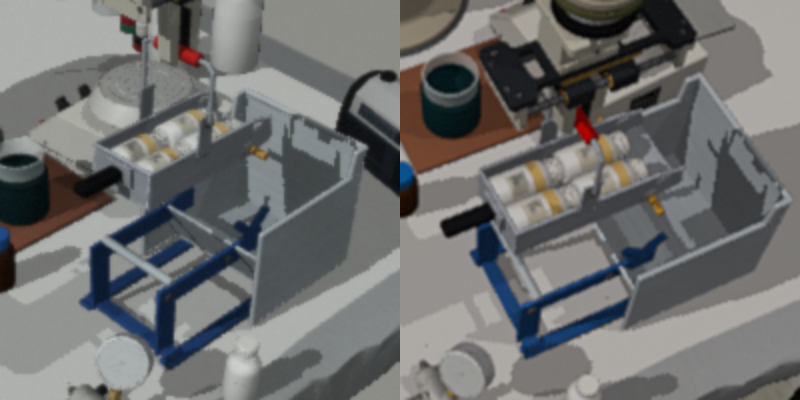

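The tray hangs level over the frame, with all four bottles inside and its near pin at scene (409,156) and side (397.5,182). Next I check the pin against the saddle.

Run:
```python
from h import *
np.set_printoptions(precision=4,suppress=True)
A=cam("scene2");B=cam("side2")
T=lambda p,q: tri([ray(A[1],A[2],p),ray(B[1],B[2],q)])
pin,e=T((409,155.9),(397.5,182)); print("near pin",pin,e[0]); 
tip,e2=T((319,175),(292.5,196)); print("handle tip",tip,e2[0])
for yaw in (94.1,94.4):
    a=np.radians(yaw); x=np.array([np.cos(a),np.sin(a),0]); y=np.array([-np.sin(a),np.cos(a),0])
    print("pins mid",pin+.0585*y, "pred",np.array([.5543,.041,.2409])+.084*x)
    print("tip rel",(tip-pin)@x,(tip-pin)@y,(tip-pin)[2])
    s=np.array([.547,.1237,.13]); print("err to saddle in hopper xy", (s-(pin+.0585*y))@x,(s-(pin+.0585*y))@y)
```

```text
near pin [0.6076 0.1263 0.2365] 0.0006129612464997696
handle tip [ 0.5706 -0.1093  0.2671] 0.0019094192276415203
pins mid [0.5493 0.1221 0.2365] pred [0.5483 0.1248 0.2409]
tip rel -0.23236545966121377 0.05379454299164389 0.03059544709950293
err to saddle in hopper xy 0.0017459449540711215 0.002157537074702146
pins mid [0.5493 0.1218 0.2365] pred [0.5479 0.1248 0.2409]
tip rel -0.23208060817155418 0.0550104627318161 0.03059544709950293
err to saddle in hopper xy 0.0020635216913158193 0.002147563891560971
```

>>> jog_arm(
  deltas=[
    {"offset": [0, 0.05, 0.2], "rotation": [0, 0, 0]},
    {"offset": [0, 0, 0.4], "rotation": [0, 0, 0]},
    {"offset": [0, 0, 0.5], "rotation": [0, 0, 0]},
    {"offset": [0, 0, 0.5], "rotation": [0, 0, 0]},
    {"offset": [0, 0, 0.5], "rotation": [0, 0, 0]},
    {"offset": [0, 0, 0.4], "rotation": [0, 0, 0]},
    {"offset": [0, 0, 0.3], "rotation": [0, 0, 0]},
    {"offset": [0, 0, 0.2], "rotation": [0, 0, 0]},
    {"offset": [0, 0, 0.1], "rotation": [0, 0, 0]},
    {"offset": [0, 0, 0.1], "rotation": [0, 0, 0]},
    {"offset": [0, 0, 0.1], "rotation": [0, 0, 0]},
    {"offset": [0, 0, 0.1], "rotation": [0, 0, 0]},
    {"offset": [0, 0, 0], "rotation": [0, 0, 0]},
  ],
)

```text
time_s: 22.4
eef_pos: [0.5541, 0.0427, 0.2367]
tool_rot: [-0.036, 0.999, -0.0, -0.0]
wrist_force: [-0.4, 0.1, -8.1]
finger_gap: 0.163
finger_force: 30.0
```

>>> jog_arm(
  deltas=[
    {"offset": [0, 0, 0.08], "rotation": [0, 0, 0]},
    {"offset": [0, 0, 0.08], "rotation": [0, 0, 0]},
    {"offset": [0, 0, 0], "rotation": [0, 0, 0]},
  ],
)

```text
time_s: 22.78
eef_pos: [0.554, 0.0427, 0.2318]
tool_rot: [-0.036, 0.999, -0.0, -0.0]
wrist_force: [0.1, -0.1, -8.1]
finger_gap: 0.164
finger_force: 30.0
```

>>> jog_arm(
  deltas=[
    {"offset": [0, 0, 0.07], "rotation": [0, 0, 0]},
    {"offset": [0, 0, 0.07], "rotation": [0, 0, 0]},
    {"offset": [0, 0, 0], "rotation": [0, 0, 0]},
  ],
)

```text
time_s: 23.15
eef_pos: [0.5544, 0.043, 0.229]
tool_rot: [-0.036, 0.999, -0.0, 0.001]
wrist_force: [-2.6, -1.9, 5.2]
finger_gap: 0.165
finger_force: 30.0
```

```bash
cat > seat.py <<'E'
from cell import vision,status
from h import *
np.set_printoptions(precision=4,suppress=True)
C=[]
for n in ["scene","side"]:
    v=vision.snapshot(n); np.savez(n+"3.npz",**v); C.append(cam(n+"3"))
a=np.radians(94.3); x=np.array([np.cos(a),np.sin(a),0]); y=np.array([-np.sin(a),np.cos(a),0])
nom=np.array([.547,.1237,.13])-.0585*y
for c in C:
    q=proj(c[1],c[2],nom); print("nominal",q,[b for b in blobs(mask(c[0],"brass"),5) if np.hypot(*(np.array(b[0])-q))<35])
E
python3 seat.py
```

```text
nominal [404.9246 190.9519] [([376.9, 174.0], [374, 171, 7, 7, 17]), ([388.2, 179.9], [385, 178, 7, 5, 14]), ([406.2, 190.9], [403, 188, 8, 7, 23])]
nominal [390.9413 203.5316] [([370.9, 183.2], [363, 172, 17, 25, 111]), ([392.1, 203.6], [389, 199, 7, 10, 34])]
```

Pin lies within about 1 px of the seated position in both views. Releasing.

>>> jog_arm(
  deltas=[
    {"offset": [0, 0, -0.03], "rotation": [0, 0, 0]},
    {"offset": [0, 0, 0], "rotation": [0, 0, 0]},
    {"offset": [0, 0, 0], "rotation": [0, 0, 0]},
    {"offset": [0, 0, 0], "rotation": [0, 0, 0]},
    {"offset": [0, 0, 0], "rotation": [0, 0, 0]},
    {"offset": [0, 0, 0], "rotation": [0, 0, 0]},
    {"offset": [0, 0, 0], "rotation": [0, 0, 0]},
    {"offset": [0, 0, 0], "rotation": [0, 0, 0]},
  ],
  gripper=1,
)

```text
time_s: 24.25
eef_pos: [0.5542, 0.0427, 0.2287]
tool_rot: [-0.036, 0.999, 0.0, -0.0]
wrist_force: [-0.1, 0.4, 0.7]
finger_gap: 0.968
finger_force: 0.0
```

>>> jog_arm(
  deltas=[
    {"offset": [0, 0, -0.3], "rotation": [0, 0, 0]},
    {"offset": [0, 0, -0.6], "rotation": [0, 0, 0]},
    {"offset": [0, 0, -1], "rotation": [0, 0, 0]},
    {"offset": [0, 0, -1], "rotation": [0, 0, 0]},
    {"offset": [0, 0, -0.6], "rotation": [0, 0, 0]},
    {"offset": [0, 0, 0], "rotation": [0, 0, 0]},
  ],
)

```text
time_s: 25.0
eef_pos: [0.5547, 0.0429, 0.3352]
tool_rot: [-0.036, 0.999, -0.0, 0.001]
wrist_force: [-0.2, -0.3, -1.3]
finger_gap: 1.002
finger_force: 0.0
```

```bash
python3 seat.py
python3 - <<'E'
from h import *
A=cam("scene3");B=cam("side3")
a=np.radians(94.3); x=np.array([np.cos(a),np.sin(a),0]); y=np.array([-np.sin(a),np.cos(a),0])
s=np.array([.547,.1237,.13]); 
for c in (A,B):
    g=cv2.cvtColor(c[0],cv2.COLOR_RGB2GRAY)
    tip=proj(c[1],c[2],s-x*.233+[0,0,.02]); h=proj(c[1],c[2],s-x*.207+[0,0,.02]); print("pred tip",tip,"grip",h)
    m=(g<40).astype(np.uint8); print([b for b in blobs(m,20) if np.hypot(*(np.array(b[0])-h))<30])
    print("red",[b for b in blobs(mask(c[0],"red"),40) if 280<b[0][0]<480 and 40<b[0][1]<280], "pred sleeve upright",proj(c[1],c[2],s-x*.084+[0,0,.138]))
E
```

```text
nominal [404.9246 190.9519] [([376.9, 174.0], [374, 171, 7, 7, 17]), ([388.2, 179.9], [385, 178, 7, 5, 14]), ([406.0, 190.9], [403, 188, 7, 7, 23])]
nominal [390.9413 203.5316] [([370.9, 183.2], [363, 172, 17, 25, 108]), ([392.1, 203.6], [389, 199, 7, 10, 34])]
pred tip [319.70480493 215.25250514] grip [327.98777336 210.31818828]
[([331.0, 215.8], [320, 202, 28, 32, 339])]
red [([367.1, 147.3], [357, 141, 22, 15, 128])] pred sleeve upright [366.43883691 147.59186882]
pred tip [292.34006744 217.58603344] grip [302.47352099 213.27791384]
[([305.4, 212.3], [293, 201, 24, 20, 197])]
red [([354.0, 166.6], [346, 155, 17, 25, 164])] pred sleeve upright [353.23588591 167.11836938]
```

>>> jog_arm(
  deltas=[
    {"offset": [0.04, -0.7, 0], "rotation": [0, 0, 0]},
    {"offset": [0, -0.7, 0], "rotation": [0, 0, 0]},
    {"offset": [0, -0.7, 0], "rotation": [0, 0, 0]},
    {"offset": [0, -0.7, 0], "rotation": [0, 0, 0]},
    {"offset": [0, -0.7, 0], "rotation": [0, 0, 0]},
    {"offset": [0, -0.7, 0], "rotation": [0, 0, 0]},
    {"offset": [0, 0, 0], "rotation": [0, 0, 0.2]},
    {"offset": [0, 0, 0], "rotation": [0, 0, 0.2]},
    {"offset": [0, 0, 0], "rotation": [0, 0, 0.2]},
    {"offset": [0, 0, 0], "rotation": [0, 0, 0.2]},
    {"offset": [0, 0, 0], "rotation": [0, 0, 0.2]},
    {"offset": [0, 0, 0], "rotation": [0, 0, 0.2]},
    {"offset": [0, 0, 0], "rotation": [0, 0, 0.2]},
    {"offset": [0, 0, 0], "rotation": [0, 0, 0.2]},
    {"offset": [0, 0, 0], "rotation": [0, 0, 0.2]},
    {"offset": [0, 0, 0], "rotation": [0, 0, 0.2]},
    {"offset": [0, 0, 0], "rotation": [0, 0, 0]},
    {"offset": [0, 0, 0], "rotation": [0, 0, 0]},
  ],
)

```text
time_s: 27.35
eef_pos: [0.5621, -0.0832, 0.3337]
tool_rot: [0.68, 0.733, -0.0, -0.0]
wrist_force: [-0.0, -0.3, 0.4]
finger_gap: 0.998
finger_force: 0.0
```

Run:
```python
from w import *; from h import *
np.set_printoptions(precision=4,suppress=True)
im,K,P=wrist("w3")
g=cv2.cvtColor(im,cv2.COLOR_RGB2GRAY)
h=np.array([.5625,-.0827,.157]); a=np.radians(94.3); x=np.array([np.cos(a),np.sin(a),0])
q=proj(K,P,h); print("pred grip px",q, "tip",proj(K,P,h-.026*x),"root",proj(K,P,h+.038*x))
m=(g<60).astype(np.uint8)
for b in blobs(m,60):
    if np.hypot(*(np.array(b[0])-q))<60: print(b, plane(K,P,b[0],.157))
```

```text
[ 0.5621 -0.0832  0.3337] [ 0.6797  0.7335 -0.0001 -0.    ] [ 0.4937  0.324  -0.5991  1.7569  0.2006  1.1222 -0.0928]
[[ 0.9972  0.0714  0.0202  0.5569]
 [ 0.0742 -0.9567 -0.2814 -0.0046]
 [-0.0007  0.2821 -0.9594  0.5259]
 [ 0.      0.      0.      1.    ]]
pred grip px [320.74   177.6833] tip [320.7531 196.3524] root [320.7199 149.0489]
([282.4, 133.7], [279, 128, 7, 12, 65]) [ 0.5092 -0.029   0.157 ]
([322.2, 172.4], [316, 153, 14, 41, 516]) [ 0.5639 -0.0754  0.157 ]
```

>>> jog_arm(
  deltas=[
    {"offset": [0, 0.05, 1], "rotation": [0, 0, 0]},
    {"offset": [0, 0, 1], "rotation": [0, 0, 0]},
    {"offset": [0, 0, 1], "rotation": [0, 0, 0]},
    {"offset": [0, 0, 1], "rotation": [0, 0, 0]},
    {"offset": [0, 0, 1], "rotation": [0, 0, 0]},
    {"offset": [0, 0, 0.8], "rotation": [0, 0, 0]},
    {"offset": [0, 0, 0.7], "rotation": [0, 0, 0]},
    {"offset": [0, 0, 0.5], "rotation": [0, 0, 0]},
    {"offset": [0, 0, 0.4], "rotation": [0, 0, 0]},
    {"offset": [0, 0, 0], "rotation": [0, 0, 0]},
    {"offset": [0, 0, 0], "rotation": [0, 0, 0]},
  ],
)

```text
time_s: 28.78
eef_pos: [0.564, -0.0829, 0.1123]
tool_rot: [0.681, 0.732, 0.0, 0.0]
wrist_force: [-1.1, 0.5, 0.5]
finger_gap: 1.004
finger_force: 0.0
```

>>> jog_arm(
  deltas=[
    {"offset": [0, 0, 0], "rotation": [0, 0, 0]},
    {"offset": [0, 0, 0], "rotation": [0, 0, 0]},
    {"offset": [0, 0, 0], "rotation": [0, 0, 0]},
    {"offset": [0, 0, 0], "rotation": [0, 0, 0]},
    {"offset": [0, 0, 0], "rotation": [0, 0, 0]},
    {"offset": [0, 0, 0], "rotation": [0, 0, 0]},
    {"offset": [0, 0, 0], "rotation": [0, 0, 0]},
    {"offset": [0, 0, 0], "rotation": [0, 0, 0]},
    {"offset": [0, 0, 0], "rotation": [0, 0, 0]},
    {"offset": [0, 0, 0], "rotation": [0, 0, 0]},
  ],
  gripper=0,
)

```text
time_s: 30.02
eef_pos: [0.5638, -0.0829, 0.1119]
tool_rot: [0.681, 0.732, 0.0, 0.0]
wrist_force: [-0.0, 0.8, 2.2]
finger_gap: 0.212
finger_force: 30.0
```

Run:
```python
import numpy as np
# vertical tool, grip pt relative pins (-207,20); tool x = +pour dir, tool z = down; units of 3 cm
th=np.radians(np.r_[0,1,3,6,10,14,18,22,26,30,34,38,42,46,50,54,58,62,66,70,72])
X=-207*np.cos(th)+20*np.sin(th); Z=20*np.cos(th)+207*np.sin(th)
for t,a,b in zip(np.degrees(th)[1:],np.diff(X)/30,-np.diff(Z)/30): print(round(t),round(a,3),round(b,3))
```

```text
1 0.013 -0.12
3 0.032 -0.24
6 0.063 -0.357
10 0.113 -0.47
14 0.146 -0.461
18 0.177 -0.45
22 0.208 -0.437
26 0.238 -0.421
30 0.267 -0.403
34 0.295 -0.384
38 0.321 -0.362
42 0.345 -0.339
46 0.368 -0.314
50 0.389 -0.288
54 0.408 -0.26
58 0.425 -0.231
62 0.44 -0.201
66 0.453 -0.169
70 0.464 -0.137
72 0.235 -0.056
```

>>> jog_arm(
  deltas=[
    {"offset": [0.013, 0, -0.12], "rotation": [0, 0, 0]},
    {"offset": [0.032, 0, -0.24], "rotation": [0, 0, 0]},
    {"offset": [0.063, 0, -0.357], "rotation": [0, 0, 0]},
    {"offset": [0.113, 0, -0.47], "rotation": [0, 0, 0]},
    {"offset": [0, 0, 0], "rotation": [0, 0, 0]},
  ],
)

```text
time_s: 30.65
eef_pos: [0.5631, -0.0758, 0.1487]
tool_rot: [0.681, 0.732, 0.0, 0.0]
wrist_force: [-1.6, 1.3, -4.5]
finger_gap: 0.213
finger_force: 30.0
```

>>> jog_arm(
  deltas=[
    {"offset": [0.146, 0, -0.461], "rotation": [0, 0, 0]},
    {"offset": [0.177, 0, -0.45], "rotation": [0, 0, 0]},
    {"offset": [0.208, 0, -0.437], "rotation": [0, 0, 0]},
    {"offset": [0.238, 0, -0.421], "rotation": [0, 0, 0]},
    {"offset": [0.267, 0, -0.403], "rotation": [0, 0, 0]},
    {"offset": [0.295, 0, -0.384], "rotation": [0, 0, 0]},
    {"offset": [0.321, 0, -0.362], "rotation": [0, 0, 0]},
    {"offset": [0, 0, 0], "rotation": [0, 0, 0]},
  ],
)

```text
time_s: 31.65
eef_pos: [0.5598, -0.0262, 0.2359]
tool_rot: [0.681, 0.733, 0.0, 0.001]
wrist_force: [-1.3, -0.2, -3.1]
finger_gap: 0.211
finger_force: 30.0
```

>>> jog_arm(
  deltas=[
    {"offset": [0.345, 0, -0.339], "rotation": [0, 0, 0]},
    {"offset": [0.368, 0, -0.314], "rotation": [0, 0, 0]},
    {"offset": [0.389, 0, -0.288], "rotation": [0, 0, 0]},
    {"offset": [0, 0, 0], "rotation": [0, 0, 0]},
    {"offset": [0, 0, 0], "rotation": [0, 0, 0]},
  ],
)

```text
time_s: 32.28
eef_pos: [0.5573, 0.0062, 0.2634]
tool_rot: [0.681, 0.732, 0.0, 0.0]
wrist_force: [-0.9, -1.7, 1.8]
finger_gap: 0.21
finger_force: 30.0
```

>>> jog_arm(
  deltas=[
    {"offset": [0.408, 0, -0.26], "rotation": [0, 0, 0]},
    {"offset": [0.425, 0, -0.231], "rotation": [0, 0, 0]},
    {"offset": [0.44, 0, -0.201], "rotation": [0, 0, 0]},
    {"offset": [0.453, 0, -0.169], "rotation": [0, 0, 0]},
    {"offset": [0.464, 0, -0.137], "rotation": [0, 0, 0]},
    {"offset": [0.235, 0, -0.056], "rotation": [0, 0, 0]},
    {"offset": [0, 0, 0], "rotation": [0, 0, 0]},
    {"offset": [0, 0, 0], "rotation": [0, 0, 0]},
    {"offset": [0, 0, 0], "rotation": [0, 0, 0]},
    {"offset": [0, 0, 0], "rotation": [0, 0, 0]},
    {"offset": [0, 0, 0], "rotation": [0, 0, 0]},
    {"offset": [0, 0, 0], "rotation": [0, 0, 0]},
  ],
)

```text
time_s: 33.78
eef_pos: [0.5522, 0.0791, 0.2954]
tool_rot: [0.681, 0.732, 0.0, 0.0]
wrist_force: [-1.1, -2.4, 6.0]
finger_gap: 0.213
finger_force: 30.0
```

```bash
python3 seat.py
python3 - <<'E'
from h import *
for n in ("scene3","side3"):
    im,K,P=cam(n); print(n,[ (b[0],b[1][4]) for b in blobs(mask(im,"brass"),8) if 300<b[0][0]<480 and 90<b[0][1]<280])
    print(n,"tray origin at 72deg px",proj(K,P,[.549,.099,.21]),"hopper floor",proj(K,P,[.542,.19,.04]))
E
```

```text
nominal [404.9246 190.9519] [([406.0, 191.0], [402, 188, 9, 7, 33]), ([416.8, 189.4], [416, 189, 3, 2, 5])]
nominal [390.9413 203.5316] [([415.6, 190.4], [412, 188, 8, 6, 20]), ([392.0, 204.1], [389, 200, 7, 10, 41])]
scene3 [([369.0, 169.8], 10), ([406.0, 191.0], 33), ([336.0, 277.0], 15)]
scene3 tray origin at 72deg px [382.620055   158.65757316] hopper floor [401.94916487 197.52387899]
side3 [([309.7, 112.5], 77), ([362.7, 109.5], 10), ([394.9, 123.0], 8), ([397.9, 166.6], 44), ([415.6, 190.4], 20), ([392.0, 204.1], 41)]
side3 tray origin at 72deg px [373.95083251 171.13069803] hopper floor [396.66811752 192.16325503]
```

>>> jog_arm(
  deltas=[
    {"offset": [-0.235, 0, 0.056], "rotation": [0, 0, 0]},
    {"offset": [-0.464, 0, 0.137], "rotation": [0, 0, 0]},
    {"offset": [-0.453, 0, 0.169], "rotation": [0, 0, 0]},
    {"offset": [-0.44, 0, 0.201], "rotation": [0, 0, 0]},
    {"offset": [-0.425, 0, 0.231], "rotation": [0, 0, 0]},
    {"offset": [-0.408, 0, 0.26], "rotation": [0, 0, 0]},
    {"offset": [-0.389, 0, 0.288], "rotation": [0, 0, 0]},
    {"offset": [-0.368, 0, 0.314], "rotation": [0, 0, 0]},
    {"offset": [-0.345, 0, 0.339], "rotation": [0, 0, 0]},
    {"offset": [-0.321, 0, 0.362], "rotation": [0, 0, 0]},
    {"offset": [-0.295, 0, 0.384], "rotation": [0, 0, 0]},
    {"offset": [-0.267, 0, 0.403], "rotation": [0, 0, 0]},
    {"offset": [-0.238, 0, 0.421], "rotation": [0, 0, 0]},
    {"offset": [-0.208, 0, 0.437], "rotation": [0, 0, 0]},
    {"offset": [-0.177, 0, 0.45], "rotation": [0, 0, 0]},
    {"offset": [-0.146, 0, 0.461], "rotation": [0, 0, 0]},
    {"offset": [0, 0, 0], "rotation": [0, 0, 0]},
    {"offset": [0, 0, 0], "rotation": [0, 0, 0]},
  ],
)

```text
time_s: 36.12
eef_pos: [0.563, -0.076, 0.1474]
tool_rot: [0.681, 0.732, -0.0, -0.0]
wrist_force: [0.2, 1.4, -3.1]
finger_gap: 0.213
finger_force: 30.0
```

```bash
python3 seat.py
python3 - <<'E'
from h import *
a=np.radians(94.3); x=np.array([np.cos(a),np.sin(a),0]); y=np.array([-np.sin(a),np.cos(a),0]); s=np.array([.5485,.1237,.13])
t=np.radians(10); tx=np.cos(t)*x-[0,0,np.sin(t)]; tz=np.sin(t)*x+[0,0,np.cos(t)]
np.set_printoptions(linewidth=200)
for n in ("scene3","side3"):
    im,K,P=cam(n); g=cv2.cvtColor(im,cv2.COLOR_RGB2GRAY)
    print(n,"tray floor gray rows y, cols x")
    for yy in (-.02,.02):
        print([int(g[tuple(proj(K,P,s+tx*(xx-.08)+y*yy+tz*.01).round().astype(int)[::-1])]) for xx in np.arange(-.07,.08,.02)])
    print([ (b[0],b[1][4]) for b in blobs(mask(im,"brass"),5) if 320<b[0][0]<480 and 90<b[0][1]<280])
E
```

```text
nominal [404.9246 190.9519] [([406.3, 190.7], [403, 189, 8, 4, 11]), ([416.8, 189.4], [416, 189, 3, 2, 5])]
nominal [390.9413 203.5316] [([415.6, 190.4], [413, 188, 6, 5, 16]), ([391.9, 203.7], [389, 200, 7, 9, 28])]
scene3 tray floor gray rows y, cols x
[123, 108, 93, 93, 87, 69, 90, 96]
[121, 75, 82, 80, 84, 81, 81, 82]
[([322.1, 164.7], 58), ([345.4, 163.8], 11), ([406.3, 190.7], 11), ([416.8, 189.4], 5), ([336.0, 277.0], 15)]
side3 tray floor gray rows y, cols x
[28, 58, 92, 95, 83, 49, 74, 87]
[28, 94, 92, 91, 98, 91, 113, 90]
[([366.2, 163.0], 10), ([397.9, 166.6], 44), ([415.6, 190.4], 16), ([391.9, 203.7], 28)]
```

The tray floor reads uniform steel grey, with no bottles. Lower the rest and release.

>>> jog_arm(
  deltas=[
    {"offset": [-0.113, 0, 0.47], "rotation": [0, 0, 0]},
    {"offset": [-0.063, 0, 0.357], "rotation": [0, 0, 0]},
    {"offset": [-0.032, 0, 0.24], "rotation": [0, 0, 0]},
    {"offset": [-0.013, 0, 0.11], "rotation": [0, 0, 0]},
    {"offset": [0, 0, 0], "rotation": [0, 0, 0]},
    {"offset": [0, 0, 0], "rotation": [0, 0, 0]},
  ],
)

```text
time_s: 36.98
eef_pos: [0.5636, -0.0839, 0.1123]
tool_rot: [0.681, 0.732, -0.001, 0.0]
wrist_force: [-1.1, -1.3, 6.5]
finger_gap: 0.214
finger_force: 30.0
```

```bash
python3 seat.py
python3 - <<'E'
from h import *
A=cam("scene3");B=cam("side3"); s=np.array([.5485,.1237,0]);a=np.radians(94.3); x=np.array([np.cos(a),np.sin(a),0]); y=np.array([-np.sin(a),np.cos(a),0])
f=lambda X:((X-s)@x,(X-s)@y,X[2])
for z in(.036,.09): print(f(plane(B[1],B[2],(397.9,166.6),z)),f(plane(B[1],B[2],(415.6,190.4),z)))
print(f(tri([ray(A[1],A[2],(416.8,189.4)),ray(B[1],B[2],(415.6,190.4))])[0]))
E
```

```text
nominal [404.9246 190.9519] [([406.8, 189.9], [403, 187, 8, 7, 20]), ([416.8, 189.4], [416, 189, 3, 2, 5])]
nominal [390.9413 203.5316] [([415.3, 190.3], [413, 188, 6, 5, 14]), ([392.2, 203.3], [389, 199, 7, 10, 33])]
(np.float64(0.11168681717384889), np.float64(0.07058944793366083), np.float64(0.03600000000000003)) (np.float64(0.11624641899132261), np.float64(-0.013763300539487879), np.float64(0.03600000000000003))
(np.float64(0.08674236165550382), np.float64(0.0450411228002467), np.float64(0.09000000000000008)) (np.float64(0.09109109692903368), np.float64(-0.03541058929851044), np.float64(0.09000000000000008))
(np.float64(0.10376670010115627), np.float64(-0.020917747461790474), np.float64(0.05996398579788827))
```

>>> jog_arm(
  deltas=[
    {"offset": [0, 0, -0.03], "rotation": [0, 0, 0]},
    {"offset": [0, 0, 0], "rotation": [0, 0, 0]},
    {"offset": [0, 0, 0], "rotation": [0, 0, 0]},
    {"offset": [0, 0, 0], "rotation": [0, 0, 0]},
    {"offset": [0, 0, 0], "rotation": [0, 0, 0]},
    {"offset": [0, 0, 0], "rotation": [0, 0, 0]},
    {"offset": [0, 0, 0], "rotation": [0, 0, 0]},
    {"offset": [0, 0, 0], "rotation": [0, 0, 0]},
  ],
  gripper=1,
)

```text
time_s: 38.08
eef_pos: [0.5636, -0.0829, 0.1129]
tool_rot: [0.681, 0.732, -0.0, -0.0]
wrist_force: [-0.0, -0.3, 0.6]
finger_gap: 0.987
finger_force: 0.0
```

>>> jog_arm(
  deltas=[
    {"offset": [0, 0, -0.4], "rotation": [0, 0, 0]},
    {"offset": [0, 0, -0.8], "rotation": [0, 0, 0]},
    {"offset": [0, 0, -1], "rotation": [0, 0, 0]},
    {"offset": [0, 0, -1], "rotation": [0, 0, 0]},
    {"offset": [0, 0, -1], "rotation": [0, 0, 0]},
    {"offset": [0, 0, -1], "rotation": [0, 0, 0]},
    {"offset": [0, 0, -0.6], "rotation": [0, 0, 0]},
    {"offset": [0, 0, 0], "rotation": [0, 0, 0]},
    {"offset": [0, 0, 0], "rotation": [0, 0, 0]},
  ],
)

```text
time_s: 39.2
eef_pos: [0.563, -0.083, 0.286]
tool_rot: [0.681, 0.732, -0.0, -0.001]
wrist_force: [0.1, -0.8, 0.2]
finger_gap: 1.002
finger_force: 0.0
```

```bash
python3 seat.py
python3 - <<'E'
from w import *; from h import *
np.set_printoptions(precision=4,suppress=True)
im,K,P=wrist("w4"); g=cv2.cvtColor(im,cv2.COLOR_RGB2GRAY)
h=np.array([.5639,-.0754,.157]); q=proj(K,P,h); print("handle pred",q,[b for b in blobs((g<60).astype(np.uint8),200) if np.hypot(*(np.array(b[0])-q))<40])
for b in blobs(mask(im,"brass"),12):
    if b[0][1]<200: print(b[0],b[1][4],plane(K,P,b[0],.05))
for n,q in (("scene3",(331,215.8)),("side3",(305.4,212.3))):
    g=cv2.cvtColor(cam(n)[0],cv2.COLOR_RGB2GRAY); print("handle",q,[b for b in blobs((g<40).astype(np.uint8),20) if np.hypot(*(np.array(b[0])-q))<30])
E
```

```text
nominal [404.9246 190.9519] [([406.5, 191.6], [403, 189, 8, 6, 25]), ([416.8, 189.4], [416, 189, 3, 2, 5])]
nominal [390.9413 203.5316] [([415.2, 190.2], [413, 188, 6, 5, 16]), ([392.1, 204.2], [389, 200, 7, 10, 34])]
[ 0.563  -0.083   0.2858] [ 0.681   0.7323 -0.0006 -0.0008] [ 0.4812  0.3666 -0.5929  1.8219  0.2359  1.0259 -0.1319]
[[ 0.9975  0.0687  0.0175  0.5584]
 [ 0.0709 -0.957  -0.2812 -0.0044]
 [-0.0025  0.2817 -0.9595  0.478 ]
 [ 0.      0.      0.      1.    ]]
handle pred [321.7677 180.4168] [([321.0, 180.4], [314, 158, 15, 46, 683])]
[167.6, 36.0] 16 [0.3422 0.0861 0.05  ]
[88.7, 36.0] 20 [0.235  0.0785 0.05  ]
[96.5, 42.3] 56 [0.2444 0.0715 0.05  ]
[71.8, 41.5] 23 [0.2108 0.0701 0.05  ]
[165.5, 42.4] 19 [0.3387 0.078  0.05  ]
[165.7, 109.0] 1228 [ 0.3317 -0.0094  0.05  ]
[88.8, 49.3] 12 [0.2325 0.062  0.05  ]
[89.4, 129.7] 313 [ 0.216 -0.047  0.05 ]
handle (331, 215.8) [([330.7, 215.5], [320, 202, 28, 32, 327])]
handle (305.4, 212.3) [([305.3, 211.9], [293, 202, 24, 19, 197])]
```

>>> jog_arm(
  deltas=[
    {"offset": [0, 0, -1], "rotation": [0, 0, 0]},
    {"offset": [0, 0, -1], "rotation": [0, 0, 0]},
    {"offset": [0, 0, -1], "rotation": [0, 0, 0]},
    {"offset": [0.5, 0, -1], "rotation": [0, 0, 0]},
    {"offset": [1, 0, 0], "rotation": [0, 0, 0]},
    {"offset": [1, 0, 0], "rotation": [0, 0, 0]},
    {"offset": [1, 0, 0], "rotation": [0, 0, 0]},
    {"offset": [1, 0, 0], "rotation": [0, 0, 0]},
    {"offset": [1, 0, 0], "rotation": [0, 0, 0]},
    {"offset": [1, 0, 0], "rotation": [0, 0, 0]},
    {"offset": [1, 0, 0], "rotation": [0, 0, 0]},
    {"offset": [1, 0, 0], "rotation": [0, 0, 0]},
    {"offset": [1, 0, 0], "rotation": [0, 0, 0]},
    {"offset": [0.5, 0, 0], "rotation": [0, 0, 0]},
    {"offset": [0, 0, 0], "rotation": [0, 0, 0]},
    {"offset": [0, 0, 0], "rotation": [0, 0, 0]},
  ],
)

```text
time_s: 41.35
eef_pos: [0.5422, 0.215, 0.4067]
tool_rot: [0.681, 0.732, -0.0, 0.0]
wrist_force: [0.6, -1.2, 0.1]
finger_gap: 1.001
finger_force: 0.0
```

Run:
```python
from w import *; from h import *
np.set_printoptions(precision=4,suppress=True)
im,K,P=wrist("w5")
s=np.array([.5485,.1237,0]);a=np.radians(94.3); x=np.array([np.cos(a),np.sin(a),0]); y=np.array([-np.sin(a),np.cos(a),0])
f=lambda X:np.array([(X-s)@x,(X-s)@y])
print("hopper centre px",proj(K,P,s+.066*x+[0,0,.04]))
for b in blobs(mask(im,"brass"),15):
    if b[0][1]<230: print(b[0],b[1][4],f(plane(K,P,b[0],.04)))
h=cv2.cvtColor(im,cv2.COLOR_RGB2HSV); m=((h[...,2]>150)&(h[...,1]<50)).astype(np.uint8)
print("white",[(b[0],b[1][4],f(plane(K,P,b[0],.04))) for b in blobs(m,60) if b[0][1]<230])
```

```text
[0.5422 0.215  0.4067] [ 0.6815  0.7318 -0.0004  0.0001] [ 0.0438  0.3191 -0.7126  1.6049  0.215   1.2985 -0.6309]
[[ 0.9976  0.0669  0.0187  0.5374]
 [ 0.0695 -0.9568 -0.2822  0.2938]
 [-0.001   0.2828 -0.9592  0.5987]
 [ 0.      0.      0.      1.    ]]
hopper centre px [320.4027 170.6282]
[287.9, 155.0] 43 [0.0977 0.0643]
[306.4, 176.5] 61 [0.0541 0.0285]
[157.2, 218.7] 735 [-0.0354  0.3468]
[214.7, 223.3] 288 [-0.0464  0.2259]
[285.9, 215.3] 61 [-0.0291  0.0734]
[355.1, 215.6] 56 [-0.0305 -0.0727]
white [([8.4, 9.9], 336, array([0.3509, 0.5392])), ([257.2, 47.8], 3983, array([0.2893, 0.1119])), ([15.2, 128.6], 5638, array([0.1514, 0.5901])), ([392.2, 118.7], 2317, array([ 0.1659, -0.138 ])), ([110.7, 87.9], 529, array([0.2238, 0.3892])), ([194.4, 159.0], 1920, array([0.0908, 0.251 ])), ([279.8, 142.7], 166, array([0.1218, 0.0793])), ([249.9, 145.5], 89, array([0.1167, 0.1383])), ([324.2, 144.9], 133, array([ 0.1171, -0.0078])), ([132.6, 219.4], 940, array([-0.0367,  0.3993])), ([244.8, 217.0], 1775, array([-0.0325,  0.1606])), ([331.4, 181.9], 255, array([ 0.0426, -0.0223])), ([318.6, 203.2], 358, array([-0.0027,  0.0042]))]
```

Run:
```python
from h import *
np.set_printoptions(precision=3,suppress=True)
im,K,P=cam("w5"); h=cv2.cvtColor(im,cv2.COLOR_RGB2HSV)
s=np.array([.5485,.1237,0]);a=np.radians(94.3); x=np.array([np.cos(a),np.sin(a),0]); y=np.array([-np.sin(a),np.cos(a),0])
f=lambda X:np.array([(X-s)@x,(X-s)@y])
H,S,V=cv2.split(h)
for lab,m in (("band",(H>6)&(H<28)&(S>80)&(V>30)),("white",(S<45)&(V>115)),("whiteshade",(S<60)&(V>60)&(V<116)&(H<40))):
    print(lab,[(np.round(b[0]),b[1][2:],f(plane(K,P,b[0],.036))) for b in blobs(m.astype(np.uint8),15) if 255<b[0][0]<385 and 120<b[0][1]<225])
c=im[128:222:5,270:376:5]
for r,row in zip(range(128,222,5),c): print(r,' '.join("%3d%s"%(p.max(),'*' if int(p[0])-int(p[2])>25 else ('w' if int(p[0])>=int(p[2])-1 else ' ')) for p in row))
```

```text
band [(array([290., 154.]), [18, 13, 80], array([0.1  , 0.061])), (array([328., 154.]), [14, 5, 18], array([ 0.099, -0.016])), (array([306., 177.]), [18, 9, 78], array([0.053, 0.029])), (array([286., 215.]), [13, 6, 73], array([-0.031,  0.074])), (array([355., 215.]), [13, 6, 70], array([-0.031, -0.073]))]
white [(array([364., 142.]), [9, 24, 159], array([ 0.121, -0.085])), (array([306., 134.]), [4, 7, 17], array([0.139, 0.029])), (array([291., 160.]), [13, 10, 58], array([0.087, 0.059])), (array([332., 182.]), [21, 20, 320], array([ 0.042, -0.023])), (array([306., 180.]), [10, 3, 15], array([0.046, 0.03 ])), (array([302., 191.]), [8, 3, 18], array([0.022, 0.039])), (array([293., 202.]), [3, 10, 19], array([-0.002,  0.057]))]
whiteshade [(array([291., 139.]), [16, 25, 118], array([0.128, 0.058])), (array([274., 131.]), [16, 15, 70], array([0.143, 0.091])), (array([330., 162.]), [27, 44, 253], array([ 0.082, -0.018])), (array([297., 158.]), [8, 16, 53], array([0.091, 0.046])), (array([305., 181.]), [24, 33, 342], array([0.044, 0.033])), (array([360., 215.]), [8, 9, 17], array([-0.03 ,
[... 1476 characters left out ...]
5w  80   66   70 
193  63   96   99   96   92   75w  96w 104   97w  95   92   92   97   96  101   75   84   78w  81   81   65w  65 
198  64  104  103  101   71   72   87  153  152  151  151  148  149  151  146   88   69   85   82   81   63w  66 
203  72   99  100   76   62  111   86  148  151  154  153  153  151  149  143   84   44   72   81   82   56w  69 
208  86   97   78w 104   55  100   88  149  157  152  154  153  155  148  133   79   47   96   80   81   62   63w
213  93   97   94w 106*  85* 102   97  127  125  125  124  122  124  127  106   68   84*  90*  88*  81   72   67 
218  96   95   91w  94*  93*  96   95  128  129  124  123  126  123  121  101   69w  87*  84w 127*  82   77   67
```

All four bottle bodies can be told apart on the hopper floor, and the tray is seated. Handing in.

```bash
python3 -c "
from cell import env; print(env.close_job())"
```

```text
the job is handed in; nothing more can be done
None
```

The job is handed in, but I got no verdict back: by the last camera measurements all four bottles are in the hopper and the empty tray is seated, level and let go on the frame; I did not re-measure the jar and small bottle at the end.

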